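# Free the jammed mug slide and hang up the rinse mugs

## Task

Class is over and the mug slide to the wash tub has jammed: a rinse mug is stuck with its handle across the narrowing ramp, under the guard wires. Push it back up onto the level tray (take off any mug waiting there first), lift it out, and hang it and every other rinse mug on the table or tray by its handle on the hooks of the drip rail, at rest; do not knock over the little paint jars.

Things in the scene. Friction and masses are not known exactly. Their poses are not given: they have to be found in the camera images.
- slide: the mug slide, fixed sheet aluminium. Origin on the table under its middle; +x runs down the slide, z up. From x = -200 to -50 mm a level open tray, floor 150 mm above the table, 160 mm wide inside, 30 mm rim at the sides and the -x end. From x = -50 to +200 a ramp falls 14 degrees to its outlet over a round wash tub (240 mm across, 80 mm high).
- tray_mid (a point): on the middle line of the slide's level tray floor, at slide x = -105 mm: a mug here stands clear of the guard wires; axes as the slide's.
- ramp_top (a point): on the middle line, at the break between tray and ramp (slide x = -50 mm, 150 mm up); axes as the slide's. On the ramp two fences, 35 mm high, close in from 160 mm apart here to 88 mm apart 134 mm down the ramp, then stay 88 mm apart to the outlet.
- guard_top (a point): midway between the upper ends of the two guard wires, 65 mm down the ramp from ramp_top and 88 mm square off its floor; axes as the slide's. The wires, 8 mm thick, run from here down along the ramp for 180 mm, 30 mm either side of its middle; at both ends they bend outwards, then down. A mug under them cannot be lifted; closed fingers fit between them.
- rail: the drip rail, fixed: a 12 mm steel bar 570 mm long along its y, 250 mm above the table on two posts, with five hooks 125 mm apart pointing to -x, and a low grey drip tray under them. Origin: on the table under the middle of the bar; z up.
- mug4: white enamelled rinse mug, 68 mm outside diameter, 80 mm high, 3 mm wall, 0.11 to 0.22 kg. Origin: centre of its underside, z up its axis; its handle stands out along +y, 70 mm from the axis at most. This one stands on the ramp, handle across it (towards the slide's +y), jammed between the closing fences about 100 mm down the ramp.
- mug4_loop (a point): centre of the opening of the mug's handle, 47.5 mm out from the axis (+y), 40.5 mm above the underside; axes as the mug's. The handle is a loop of 9 mm round bar in the mug's y-z plane; its opening is 27 mm wide (34 to 61 mm from the axis) and 40 mm high (20 to 60 mm above the underside).
- mug1: white enamelled rinse mug, 68 mm outside diameter, 80 mm high, 3 mm wall, 0.11 to 0.22 kg. Origin: centre of its underside, z up its axis; its handle stands out along +y, 70 mm from the axis at most. Stands on the table in front of the rail; may be absent.
- mug1_loop (a point): centre of the opening of the mug's handle, 47.5 mm out from the axis (+y), 40.5 mm above the underside; axes as the mug's. The handle is a loop of 9 mm round bar in the mug's y-z plane; its opening is 27 mm wide (34 to 61 mm from the axis) and 40 mm high (20 to 60 mm above the underside).
- mug2: white enamelled rinse mug, 68 mm outside diameter, 80 mm high, 3 mm wall, 0.11 to 0.22 kg. Origin: centre of its underside, z up its axis; its handle stands out along +y, 70 mm from the axis at most. Stands on the table in front of the rail; may be absent.
- mug2_loop (a point): centre of the opening of the mug's handle, 47.5 mm out from the axis (+y), 40.5 mm above the underside; axes as the mug's. The handle is a loop of 9 mm round bar in the mug's y-z plane; its opening is 27 mm wide (34 to 61 mm from the axis) and 40 mm high (20 to 60 mm above the underside).
- mug3: white enamelled rinse mug, 68 mm outside diameter, 80 mm high, 3 mm wall, 0.11 to 0.22 kg. Origin: centre of its underside, z up its axis; its handle stands out along +y, 70 mm from the axis at most. Stands on the table in front of the rail; may be absent.
- mug3_loop (a point): centre of the opening of the mug's handle, 47.5 mm out from the axis (+y), 40.5 mm above the underside; axes as the mug's. The handle is a loop of 9 mm round bar in the mug's y-z plane; its opening is 27 mm wide (34 to 61 mm from the axis) and 40 mm high (20 to 60 mm above the underside).
- hook1 (a point): hook of the rail: 8 mm round bar, level for 88 mm from the rail bar along the rail's -x, then turned up to a tip, its top 22 mm above the hook's middle line, 100 mm from the rail bar. This point: on the middle line, 70 mm from the rail bar; axes as the rail's; at y = +250 mm on the rail.
- hook2 (a point): hook of the rail: 8 mm round bar, level for 88 mm from the rail bar along the rail's -x, then turned up to a tip, its top 22 mm above the hook's middle line, 100 mm from the rail bar. This point: on the middle line, 70 mm from the rail bar; axes as the rail's; at y = +125 mm on the rail.
- hook3 (a point): hook of the rail: 8 mm round bar, level for 88 mm from the rail bar along the rail's -x, then turned up to a tip, its top 22 mm above the hook's middle line, 100 mm from the rail bar. This point: on the middle line, 70 mm from the rail bar; axes as the rail's; at y = +0 mm on the rail.
- hook4 (a point): hook of the rail: 8 mm round bar, level for 88 mm from the rail bar along the rail's -x, then turned up to a tip, its top 22 mm above the hook's middle line, 100 mm from the rail bar. This point: on the middle line, 70 mm from the rail bar; axes as the rail's; at y = -125 mm on the rail.
- hook5 (a point): hook of the rail: 8 mm round bar, level for 88 mm from the rail bar along the rail's -x, then turned up to a tip, its top 22 mm above the hook's middle line, 100 mm from the rail bar. This point: on the middle line, 70 mm from the rail bar; axes as the rail's; at y = -250 mm on the rail.
- mug5: white enamelled rinse mug, 68 mm outside diameter, 80 mm high, 3 mm wall, 0.11 to 0.22 kg. Origin: centre of its underside, z up its axis; its handle stands out along +y, 70 mm from the axis at most. Stands upright on the slide's level tray, behind the jammed one, handle roughly towards the slide's -x; may be absent.
- mug5_loop (a point): centre of the opening of the mug's handle, 47.5 mm out from the axis (+y), 40.5 mm above the underside; axes as the mug's. The handle is a loop of 9 mm round bar in the mug's y-z plane; its opening is 27 mm wide (34 to 61 mm from the axis) and 40 mm high (20 to 60 mm above the underside).
- jar1: small paint jar, 48 mm across, 38 mm high, standing loose on the table; origin at the centre of its underside. To be left standing.
- jar2: small paint jar, 48 mm across, 36 mm high, standing loose on the table; origin at the centre of its underside. To be left standing.
Not all that is in view belongs to the job. What is shaped like the mug5 but blue or purple is not meant.

How it is judged:
By the outcome, as a careful person would: the job done as asked, in the order asked, and still so for the second after the job is handed in, with the robot touching nothing.
Of mug1, mug2, mug3, mug5 only 2 to 4 are there at a start; the rules pass over those that are not, and their reading is None.
At some moment in a run one of mug1, mug2, mug3 may be knocked a few centimetres aside while the robot is not near it.
It also fails if it takes over 210 s, if anything falls off the work surface, if the arm or the gripper's body presses on something with over 40 N, if the wrist force passes 120 N, or if a joint passes its speed limit or range.

## Robot

A 6-joint arm with a two-finger parallel gripper is mounted at the origin on the work surface. World frame = base frame: x ahead of the robot, y to its left, z up, the work surface at z = 0. Lengths are in m, angles in rad, forces in N, time in s.
With the tool pointing down it reaches from about 0.4 to 0.825 m from the base axis. Payload 7 kg.
Tool frame: the origin (TCP) lies midway between the tips of the shut fingers; the grasp point (between the pads) lies hold_point_z behind it (hold_point_z is the distance from the TCP to the grasp point, in m); z points along the fingers, y is the line along which they close (so a half turn about z gives the same grasp; the last joint's range is limited). The gripper opens to 88 mm and grips with 3 to 60 N. Pads are 19 mm wide; open, the fingers measure 130 mm over their backs; the gripper's body (78 mm by 193 mm) begins 47 mm behind the grasp point.
Start: joints at [-1.032, 0.359, 0.012, 0, -1.224, -0.288], TCP at [0.167, -0.654, 0.227] pointing down, gripper open.
Joint ranges: [-3.07, 3.07], [-1.43, 2.12], [-1.02, 1.25], [-3.03, 1.67], [-3.05, -0], [-3.03, 3.03]. Speed limits (rad/s): [2.39, 2.39, 3.01, 3.14, 3.14, 3.14].

## Interface

Orientations are given as [roll, pitch, yaw] about the fixed x, y, z axes, in that order (R = Rz(yaw) Ry(pitch) Rx(roll)).
In Python, from station import * gives the robot as it stands.
- The arm moves only by the tool apply_moves, never from a script. Its argument "steps" is a list of rows, each an object with "translation": the shift along the world's x, y, z scaled (see below), a list of three; "rotation": the turn, a rotation vector about the world's x, y, z scaled (see below), a list of three. A call has exactly 10 rows; each row is the pose to reach, as a shift and turn from the pose commanded when the call began; what a row does not reach only later rows make up. The controller multiplies each number of a shift by 250 mm and each number of a turn by 30 degrees. A row lasts 1/12 s, in which the tool goes at most 41.7 mm and 7.16 degrees, less where a joint would pass 70% of its speed; a pose out of reach is approached as far as the arm can. A call with a number of a shift or a turn outside -1 to 1 is refused whole. A call with a gripper value outside its range is refused whole. "jaw" is the closure, from -1 (fully open) to 1 (shut), so that 0 is half open, set as the call begins (left out, the last holds). The fingers move at their own pace and stop on an object; "newtons" is the grip in N (left out, the last holds). Time passes only in rows, so rows that repeat a pose let the fingers close, or fill a call up. It gives the time, the measured TCP pose, the force, the opening and the grip force at its end, in the units of the state.
- get_state(): the state, without advancing time (a new reading comes with each control period).
- grab_frame(name): name is "side" or "top"; returns the picture (480x640x3 uint8, blue, green, red); there is no depth.
- camera_model(name): a dict with "fx", "fy", "cx", "cy" (pixels), "k1" (the pictures are not rectified: a ray, as slopes to the right and down, at radius r is drawn at 1 + k1 r^2 times it, then the intrinsics apply), "xyz" and "rotation" of the camera in the world. Camera axes: x right, y down, z forward; pixel columns grow to the right and rows downward; lengths in m; the calibration is good to about 2 mm. A picture is of the moment at which its call begins. camera_model takes no time and is no camera call.
- job_done(): hands the job in; it is judged then, once.
The state is a dict: "t": time; "q": joint angles; "qd": joint speeds; "joint_efforts": joint torques, N m; "eef_pos": TCP position; "ee_rot": TCP orientation; "force": force on the tool from outside, world axes, zero at the start; "moment": the same for the moment, N m; "width": finger opening in m; "gripper_force": force on a finger pad.
Only numpy, scipy, OpenCV 4.12 (cv2) and the standard library are available. Lean on these libraries where they do the work, as an engineer would, in place of code of your own. Each camera call takes 0.05 s, during which the arm holds its last target. There are 200 camera calls.

## Working session

There is one attempt and no reset: what is moved stays moved. The work goes in short steps, Python scripts to look and compute and a tool call to move; the robot and the scene stay as the last step left them, time stands still between calls to the robot, and variables do not carry over. Pictures are saved under pics/ and viewed, at most 14 in all, crops included, and the job is handed in when it is done.

Besides the shell and the picture viewer there is one more tool, called in YAML: its name, and indented under it one key for each argument. apply_moves: Moves the arm, as the interface text tells. Shifts and turns lie within -1 to 1; 1 stands for 250 mm of shift or 30 degrees of turn. Its arguments: {"type":"object","properties":{"steps":{"type":"array"},"jaw":{"type":"number"},"newtons":{"type":"number"}},"required":["steps"]}

```bash
ls; mkdir -p pics; python3 - <<'E'
from station import *
import cv2
for n in("side","top"):
    cv2.imwrite(f"pics/{n}0.png",grab_frame(n)); print(n,camera_model(n))
print(get_state())
try: print(hold_point_z)
except Exception as e: print(e)
E
```

```text
pics
side {'fx': 475.9942338184726, 'fy': 475.9942338184726, 'cx': 319.2417855646774, 'cy': 234.52413954064704, 'k1': -0.1282515885713447, 'xyz': array([0.07813434, 0.63452338, 0.94534105]), 'rotation': array([-2.43067998e+00, -2.39691535e-03, -2.59749496e+00])}
top {'fx': 489.4690279971839, 'fy': 489.4690279971839, 'cx': 314.8294770994706, 'cy': 240.93699624402007, 'k1': -0.08871191588906574, 'xyz': array([0.33323505, 0.04571251, 1.20555157]), 'rotation': array([-3.06046117, -0.00680236, -1.56678353])}
{'t': 0.1, 'q': array([-1.03191824e+00,  3.59346934e-01,  1.11778362e-02, -3.08837185e-04,
       -1.22411979e+00, -2.88128121e-01]), 'qd': array([-0.00129252, -0.00286253,  0.00225927,  0.002268  , -0.00033643,
        0.00102984]), 'joint_efforts': array([-1.22171434e-03, -5.84165025e+01,  2.93753314e+01,  7.01560602e+00,
        1.02121293e-02, -6.74826288e-05]), 'eef_pos': array([ 0.16737496, -0.65347425,  0.22570776]), 'ee_rot': array([ 3.14007911e+00, -1.45788247e-04, -2.89094773e+00]), 'force': array([ 0.00572159, -0.00566142,  0.24558127]), 'moment': array([ 0.00563063, -0.02375481, -0.01263833]), 'gripper_force': 0.0, 'width': 0.08781466221892338}
0.0188
```

View pics/top0.png

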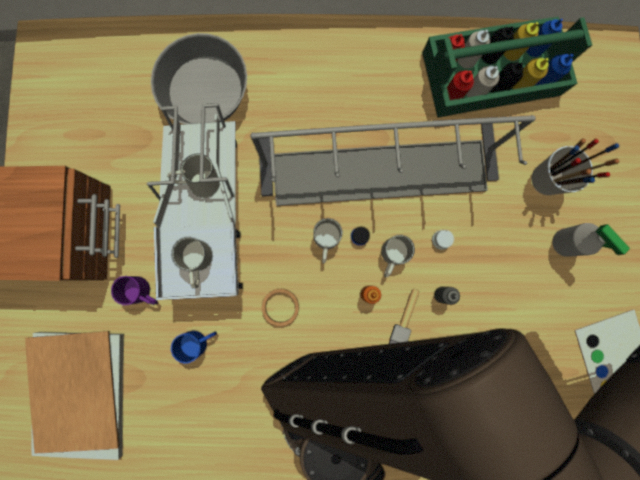

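View pics/side0.png

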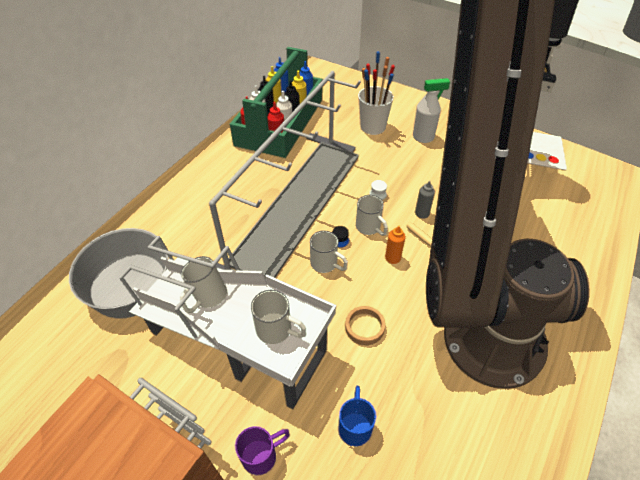

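Top picture: white mugs at (327,235) with handle (324,255), (398,250) with handle (390,270), tray mug (192,255) with handle (194,278), and jammed mug (200,175) under the wires. Lookalikes are the purple mug (130,291) and blue mug (188,347), which I will leave. Jars are the short ones at (360,236) and (443,240). Orange (370,295) and grey (447,296) are bottles. The rail bar runs (253,133) to (535,119).

```bash
cat > h.py <<'E'
import numpy as np, cv2
from scipy.spatial.transform import Rotation as R
from scipy.optimize import least_squares
from station import *
CM={n:camera_model(n) for n in("side","top")}
def proj(n,P):
    c=CM[n];P=np.atleast_2d(P)
    p=(P-c["xyz"])@R.from_euler("xyz",c["rotation"]).as_matrix()
    s=p[:,:2]/p[:,2:]; s=s*(1+c["k1"]*(s**2).sum(1,keepdims=True))
    return s*c["fx"]+[c["cx"],c["cy"]]
def back(n,uv,z):
    c=CM[n]
    d=(np.array(uv,float)-[c["cx"],c["cy"]])/c["fx"]; s=d.copy()
    for _ in range(20): s=d/(1+c["k1"]*(s@s))
    r=R.from_euler("xyz",c["rotation"]).as_matrix()@np.array([s[0],s[1],1])
    return c["xyz"]+r*(z-c["xyz"][2])/r[2]
def T(x,y,yaw,P,z=0):
    return np.atleast_2d(P)@R.from_euler("z",yaw).as_matrix().T+[x,y,z]
def crop(n,img,x0,y0,w,h,k):
    return cv2.resize(img[y0:y0+h,x0:x0+w],None,fx=k,fy=k,interpolation=cv2.INTER_CUBIC)
def circ(r,z,n=40,cx=0,cy=0):
    a=np.linspace(0,2*np.pi,n); return np.c_[cx+r*np.cos(a),cy+r*np.sin(a),0*a+z]
def pl(img,n,P,col,k=1,o=(0,0)):
    q=((proj(n,P)-o)*k+k/2-.5); cv2.polylines(img,[np.int32(np.round(q*8))],False,col,1,cv2.LINE_AA,3)
def mug(img,n,x,y,yaw,z,k,o,c=(0,0,255)):
    for P in(circ(.034,.08),circ(.034,0),np.array([[0,.034,.067],[0,.060,.067],[0,.07,.055],[0,.07,.025],[0,.06,.013],[0,.034,.013]])):
        pl(img,n,T(x,y,yaw,P,z),c,k,o)
def fit(pts,x0):  # pts: (cam,uv,local point)
    f=lambda v:np.concatenate([(proj(n,T(*v,p))-u).ravel() for n,u,p in pts])
    r=least_squares(f,x0,loss="soft_l1"); return r.x,f(r.x).reshape(-1,2).round(1)
E
python3 - <<'E'
from h import *
t=cv2.imread("pics/top0.png");s=cv2.imread("pics/side0.png")
a=crop("t",t,150,100,200,200,4)[:600]; cv2.imwrite("pics/a.png",cv2.resize(t[100:300,145:345],(600,600),interpolation=cv2.INTER_CUBIC))
cv2.imwrite("pics/b.png",cv2.resize(s[180:400,60:340],(764,600),interpolation=cv2.INTER_CUBIC))
for n,u,z in [("top",(253,133),.25),("top",(535,119),.25),("top",(327,229),.08),("top",(398,244),.08),("top",(192,247),.23),("top",(360,236),.038),("top",(443,240),.036),("top",(157,298),.18),("top",(237,294),.18),("side",(213,201),.25),("side",(332,76),.25)]: print(n,u,back(n,u,z).round(4))
E
```

```text
top (253, 133) [0.6275 0.1643 0.25  ]
top (535, 119) [ 0.6647 -0.4125  0.25  ]
top (327, 229) [0.4526 0.0104 0.08  ]
top (398, 244) [ 0.4186 -0.1541  0.08  ]
top (192, 247) [0.3993 0.2857 0.23  ]
top (360, 236) [ 0.4406 -0.0701  0.038 ]
top (443, 240) [ 0.4321 -0.2716  0.036 ]
top (157, 298) [0.2949 0.37   0.18  ]
top (237, 294) [0.3047 0.2012 0.18  ]
side (213, 201) [0.6216 0.1572 0.25  ]
side (332, 76) [ 0.6555 -0.391   0.25  ]
```

View pics/a.png

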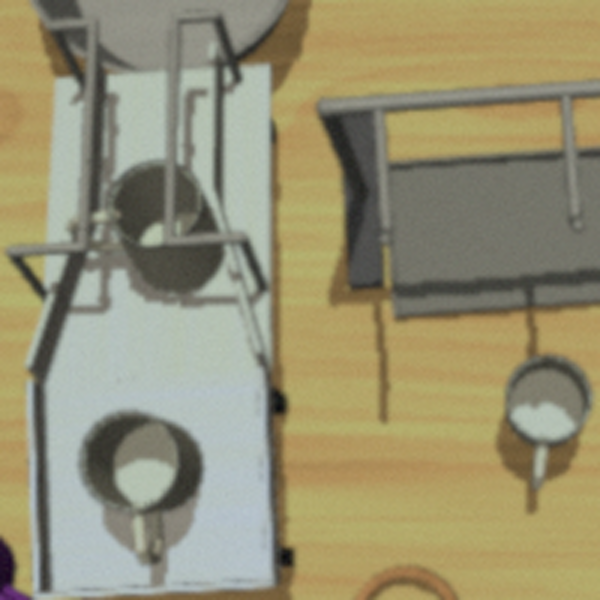

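View pics/b.png

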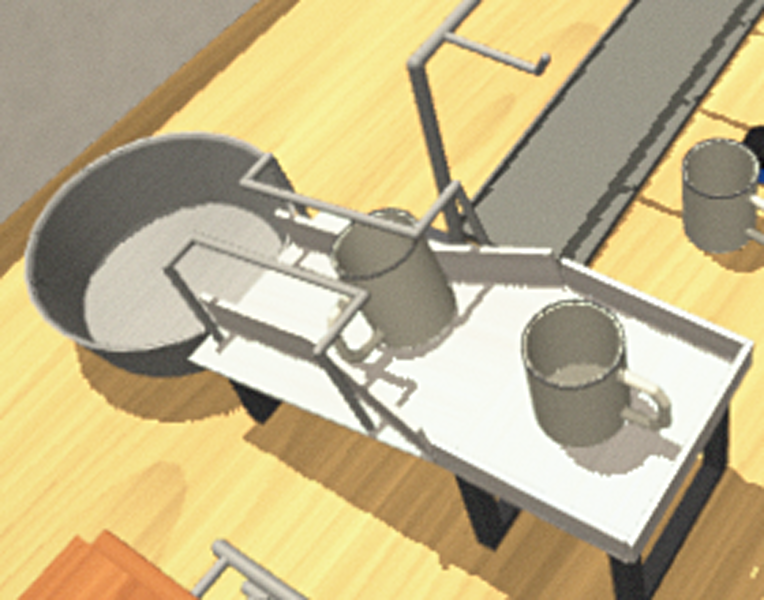

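Crop a shows the tray mug's rim at about (192,254), the jammed mug under the wire bends at (176,182) and (202,180), and the table mug's rim at (328,233). Crop b shows the same from the side. Next I fit the models and overlay them.

```bash
cat >> h.py <<'E'
c14,s14=np.cos(np.radians(14)),np.sin(np.radians(14))
def ramp(s,y,h): return [-.05+s*c14+h*s14,y,.15-s*s14+h*c14]
def A(u): return (u[0]/3+145,u[1]/3+100)
def B(u): return (u[0]/2.7286+60,u[1]/2.7286+180)
E
cat > fit0.py <<'E'
from h import *
rail,e=fit([("top",A((322,106)),[0,.285,.25]),("top",(535,120),[0,-.285,.25]),("side",B((413,62)),[0,.285,.25]),("side",(332,76),[0,-.285,.25]),
 ("top",A((576,226)),[-.1,.125,.27]),("side",B((545,58)),[-.1,.25,.27])],[.64,-.12,.06]); print("rail",rail.round(4),e.tolist())
sl,e=fit([("top",A((40,592)),[-.2,.08,.18]),("top",A((275,585)),[-.2,-.08,.18]),("top",A((92,245)),ramp(.065,.03,.088)),("top",A((170,240)),ramp(.065,-.03,.088)),
 ("side",B((748,345)),[-.2,-.08,.18]),("side",B((632,553)),[-.2,.08,.18]),("side",B((418,232)),ramp(.065,-.03,.088)),("side",B((362,297)),ramp(.065,.03,.088))],[.5,.28,.05]); print("slide",sl.round(4),e.tolist())
m1,e=fit([("top",A((548,400)),[0,0,.08]),("top",A((538,487)),[0,.07,.04]),("side",B((722,168)),[0,0,.08])],[.45,.01,3.14]);print("m1",m1.round(4),e.tolist())
m2,e=fit([("top",(398,247),[0,0,.08]),("top",(388,276),[0,.07,.04]),("side",(369,203),[0,0,.08])],[.42,-.15,2.9]);print("m2",m2.round(4),e.tolist())
m5,e=fit([("top",A((142,461)),[0,0,.23]),("top",A((150,560)),[0,.07,.19]),("side",B((575,343)),[0,0,.23])],[.4,.28,3.1]);print("m5",m5.round(4),e.tolist())
E
cat > ov.py <<'E'
import sys;from fit0 import *
S=[];o={"top":(145,105),"side":(60,70)};
for n in("top","side"):
    im=cv2.imread(f"pics/{n}0.png")
    x,y=o[n]; w,h=(400,205) if n=="top" else (330,330); k=2 if n=="top" else 1.8
    a=crop(n,im,x,y,w,h,k); oo=(x,y)
    for m,z in((m1,0),(m2,0),(m5,.15)): mug(a,n,*m,z,k,oo)
    pl(a,n,T(*rail,[[0,.285,.25],[0,-.285,.25]]),(0,255,0),k,oo)
    for yy in(-.25,-.125,0,.125,.25): pl(a,n,T(*rail,[[0,yy,.25],[-.09,yy,.25],[-.1,yy,.272]]),(0,255,0),k,oo)
    for sy in(1,-1):
        pl(a,n,T(*sl,[[-.2,0,.18],[-.2,sy*.08,.18],[-.05,sy*.08,.18],ramp(0,sy*.08,.035),ramp(.134,sy*.044,.035),ramp(.25,sy*.044,.035)]),(255,0,0),k,oo)
        pl(a,n,T(*sl,[ramp(.065,sy*.03,.088),ramp(.245,sy*.03,.088)]),(255,0,255),k,oo)
    s=.1
    pl(a,n,T(*sl,np.array([ramp(s+.034*np.cos(t),.034*np.sin(t),.08) for t in np.linspace(0,6.28,40)])),(0,200,255),k,oo)
    pl(a,n,T(*sl,np.array([ramp(s+.034*np.cos(t),.034*np.sin(t),0) for t in np.linspace(0,6.28,40)])),(0,200,255),k,oo)
    cv2.imwrite(f"pics/ov_{n}.png",a)
E
python3 ov.py
```

```text
rail [ 0.6427 -0.1206  0.07  ] [[0.9, -0.1], [-3.5, -0.1], [-0.8, 0.0], [0.3, -2.9], [-0.0, 1.6], [-0.0, -0.4]]
slide [0.4985 0.2989 0.057 ] [[-0.1, 1.0], [-2.8, -0.4], [-2.5, 1.5], [0.4, 1.6], [-0.9, -0.6], [-0.8, -6.6], [-0.3, -0.0], [1.2, -1.1]]
m1 [0.4427 0.0083 1.468 ] [[0.2, -0.1], [-0.1, 1.7], [-1.1, -0.4]]
m2 [ 0.4112 -0.1567  1.2763] [[1.1, 0.2], [-0.1, 0.3], [-1.6, 0.6]]
m5 [0.3866 0.2873 1.5702] [[-1.3, -0.4], [-0.0, 1.4], [0.0, -3.1]]
```

View pics/ov_top.png

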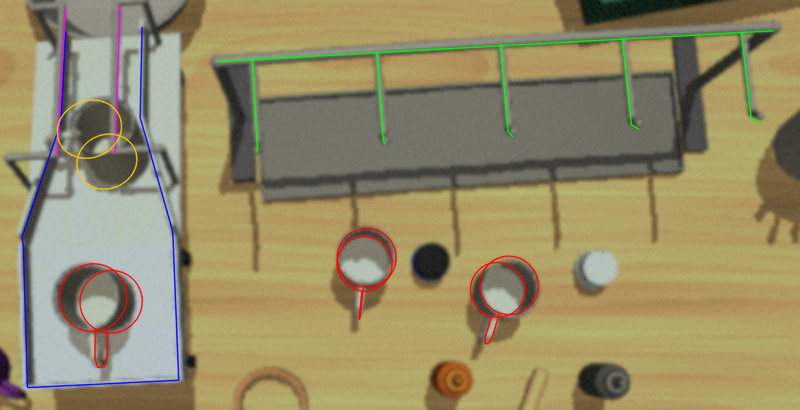

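View pics/ov_side.png

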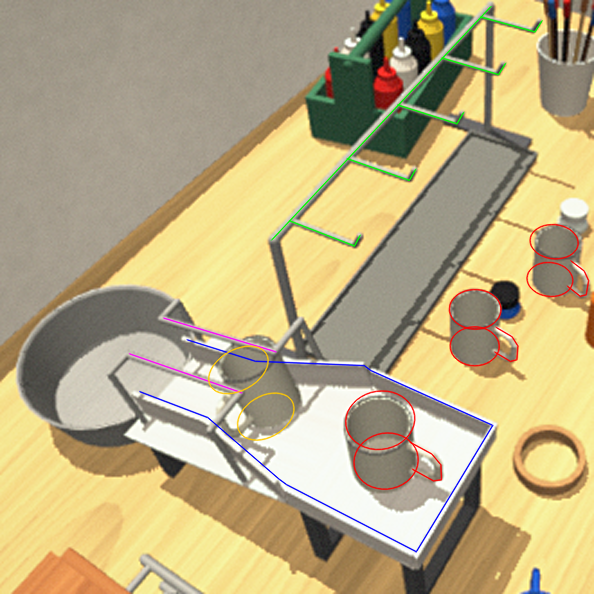

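The overlays fit to about 3 mm. The chosen targets are the white mugs only. Plan:
1. Hang the tray mug on hook1.
2. Push back and hang the jammed mug on hook2.
3. Hang the two table mugs on hook3 and hook4.

First I swing over towards the tray.

apply_moves:
  steps:
    - {"translation":[0,0,0.2],"rotation":[0,0,0.1]}
    - {"translation":[0.05,0.05,0.4],"rotation":[0,0,0.2]}
    - {"translation":[0.15,0.15,0.5],"rotation":[0,0,0.3]}
    - {"translation":[0.3,0.3,0.52],"rotation":[0,0,0.4]}
    - {"translation":[0.42,0.42,0.52],"rotation":[0,0,0.5]}
    - {"translation":[0.55,0.55,0.52],"rotation":[0,0,0.6]}
    - {"translation":[0.68,0.68,0.52],"rotation":[0,0,0.7]}
    - {"translation":[0.8,0.8,0.52],"rotation":[0,0,0.8]}
    - {"translation":[0.9,0.9,0.52],"rotation":[0,0,0.9]}
    - {"translation":[1,1,0.52],"rotation":[0,0,0.92]}
  jaw: -1
  newtons: 20

```text
t: 0.93
eef_pos: [0.4022, -0.4183, 0.3565]
ee_rot: [3.141, 0.0, -2.406]
force: [0.9, 0.0, -0.3]
width: 0.0876
gripper_force: 0.0
```

apply_moves:
  steps:
    - {"translation":[0,0.1,0],"rotation":[0,0,0.1]}
    - {"translation":[0,0.2,0],"rotation":[0,0,0.2]}
    - {"translation":[0,0.3,0],"rotation":[0,0,0.3]}
    - {"translation":[0,0.4,0],"rotation":[0,0,0.4]}
    - {"translation":[0,0.5,0],"rotation":[0,0,0.5]}
    - {"translation":[0,0.6,0],"rotation":[0,0,0.6]}
    - {"translation":[0,0.7,0],"rotation":[0,0,0.7]}
    - {"translation":[0,0.8,0],"rotation":[0,0,0.8]}
    - {"translation":[0,0.9,0],"rotation":[0,0,0.9]}
    - {"translation":[0,1,0],"rotation":[0,0,0.92]}

```text
t: 1.77
eef_pos: [0.4008, -0.1689, 0.3563]
ee_rot: [3.141, 0.0, -1.924]
force: [0.3, 0.1, 0.5]
width: 0.0878
gripper_force: 0.0
```

apply_moves:
  steps:
    - {"translation":[0,0.1,0],"rotation":[0,0,0.1]}
    - {"translation":[0,0.2,0],"rotation":[0,0,0.2]}
    - {"translation":[0,0.3,0],"rotation":[0,0,0.3]}
    - {"translation":[0,0.4,0],"rotation":[0,0,0.4]}
    - {"translation":[0,0.5,0],"rotation":[0,0,0.5]}
    - {"translation":[0,0.6,0],"rotation":[0,0,0.6]}
    - {"translation":[0,0.7,0],"rotation":[0,0,0.7]}
    - {"translation":[0,0.8,0],"rotation":[0,0,0.8]}
    - {"translation":[0,0.9,0],"rotation":[0,0,0.9]}
    - {"translation":[0,1,0],"rotation":[0,0,0.92]}

```text
t: 2.6
eef_pos: [0.4007, 0.081, 0.3564]
ee_rot: [3.142, 0.0, -1.442]
force: [0.7, -0.2, -0.2]
width: 0.0879
gripper_force: 0.0
```

apply_moves:
  steps:
    - {"translation":[0,0.1,0],"rotation":[0,0,0.1]}
    - {"translation":[0,0.2,0],"rotation":[0,0,0.2]}
    - {"translation":[0,0.3,0],"rotation":[0,0,0.3]}
    - {"translation":[0,0.4,0],"rotation":[0,0,0.4]}
    - {"translation":[0,0.5,0],"rotation":[0,0,0.5]}
    - {"translation":[0,0.6,0],"rotation":[0,0,0.6]}
    - {"translation":[0,0.7,0],"rotation":[0,0,0.7]}
    - {"translation":[-0.03,0.78,0],"rotation":[0,0,0.8]}
    - {"translation":[-0.055,0.82,0],"rotation":[0,0,0.9]}
    - {"translation":[-0.055,0.82,0],"rotation":[0,0,0.92]}

```text
t: 3.43
eef_pos: [0.3866, 0.2865, 0.3557]
ee_rot: [3.14, -0.0, -0.959]
force: [-0.7, 0.7, 0.2]
width: 0.0876
gripper_force: 0.0
```

apply_moves:
  steps:
    - {"translation":[0,0,0],"rotation":[0,0,0.2]}
    - {"translation":[0,0,0],"rotation":[0,0,0.4]}
    - {"translation":[0,0,0],"rotation":[0,0,0.6]}
    - {"translation":[0,0,0],"rotation":[0,0,0.8]}
    - {"translation":[0,0,0],"rotation":[0,0,0.92]}
    - {"translation":[0,0,0],"rotation":[0,0,0.92]}
    - {"translation":[0,0,0],"rotation":[0,0,0.92]}
    - {"translation":[0,0,0],"rotation":[0,0,0.92]}
    - {"translation":[0,0,0],"rotation":[0,0,0.92]}
    - {"translation":[0,0,0],"rotation":[0,0,0.92]}

```text
t: 4.27
eef_pos: [0.3875, 0.2848, 0.3565]
ee_rot: [-3.142, 0.0, -0.483]
force: [0.3, -0.5, 0.8]
width: 0.0876
gripper_force: 0.0
```

apply_moves:
  steps:
    - {"translation":[0,0,0],"rotation":[0,0,0.2]}
    - {"translation":[0,0,0],"rotation":[0,0,0.4]}
    - {"translation":[0,0,0],"rotation":[0,0,0.6]}
    - {"translation":[0,0,-0.05],"rotation":[0,0,0.8]}
    - {"translation":[0,0,-0.1],"rotation":[0,0,0.92]}
    - {"translation":[0,0,-0.15],"rotation":[0,0,0.92]}
    - {"translation":[0,0,-0.2],"rotation":[0,0,0.92]}
    - {"translation":[0,0,-0.22],"rotation":[0,0,0.92]}
    - {"translation":[0,0,-0.22],"rotation":[0,0,0.92]}
    - {"translation":[0,0,-0.22],"rotation":[0,0,0.92]}

```text
t: 5.1
eef_pos: [0.3877, 0.2849, 0.3019]
ee_rot: [3.141, -0.0, -0.001]
force: [-0.6, 0.8, -0.0]
width: 0.0876
gripper_force: 0.0
```

```bash
python3 - <<'E'
from fit0 import *
s=grab_frame("side");t=grab_frame("top")
cv2.imwrite("pics/s1.png",s);cv2.imwrite("pics/t1.png",t)
a=crop("s",s,150,200,220,220,1.8);mug(a,"side",*m5,.15,1.8,(150,200))
b=crop("t",t,90,150,220,220,1.8)
cv2.imwrite("pics/c1.png",np.hstack([a,b]))
st=get_state();print(st["eef_pos"],st["ee_rot"])
E
```

```text
rail [ 0.6427 -0.1206  0.07  ] [[0.9, -0.1], [-3.5, -0.1], [-0.8, 0.0], [0.3, -2.9], [-0.0, 1.6], [-0.0, -0.4]]
slide [0.4985 0.2989 0.057 ] [[-0.1, 1.0], [-2.8, -0.4], [-2.5, 1.5], [0.4, 1.6], [-0.9, -0.6], [-0.8, -6.6], [-0.3, -0.0], [1.2, -1.1]]
m1 [0.4427 0.0083 1.468 ] [[0.2, -0.1], [-0.1, 1.7], [-1.1, -0.4]]
m2 [ 0.4112 -0.1567  1.2763] [[1.1, 0.2], [-0.1, 0.3], [-1.6, 0.6]]
m5 [0.3866 0.2873 1.5702] [[-1.3, -0.4], [-0.0, 1.4], [0.0, -3.1]]
[0.38782628 0.2851947  0.3024157 ] [-3.14067904e+00 -9.07494526e-04 -6.71860230e-04]
```

View pics/c1.png

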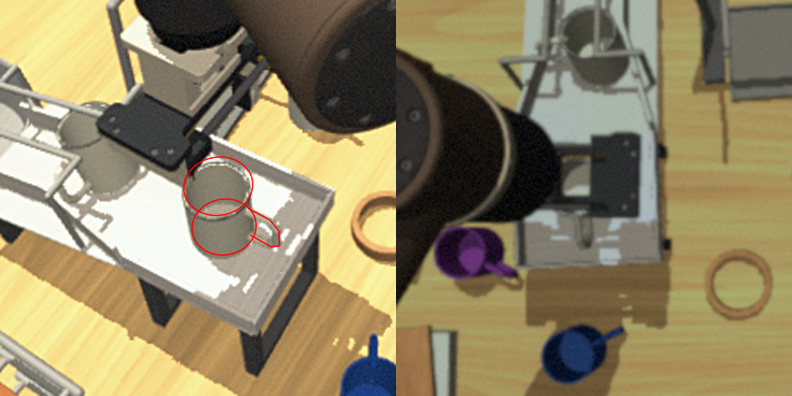

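The crop shows the gripper straddling the tray mug in line, with the model rim matching within 2 px. I go down and grip.

apply_moves:
  steps:
    - {"translation":[0,0.008,-0.05],"rotation":[0,0,0]}
    - {"translation":[0,0.008,-0.1],"rotation":[0,0,0]}
    - {"translation":[0,0.008,-0.16],"rotation":[0,0,0]}
    - {"translation":[0,0.008,-0.22],"rotation":[0,0,0]}
    - {"translation":[0,0.008,-0.28],"rotation":[0,0,0]}
    - {"translation":[0,0.008,-0.34],"rotation":[0,0,0]}
    - {"translation":[0,0.008,-0.39],"rotation":[0,0,0]}
    - {"translation":[0,0.008,-0.42],"rotation":[0,0,0]}
    - {"translation":[0,0.008,-0.436],"rotation":[0,0,0]}
    - {"translation":[0,0.008,-0.436],"rotation":[0,0,0]}

```text
t: 6.03
eef_pos: [0.3875, 0.2869, 0.1923]
ee_rot: [3.141, 0.0, -0.001]
force: [-0.5, -0.0, -0.2]
width: 0.0877
gripper_force: 0.0
```

apply_moves:
  steps:
    - {"translation":[0,0,0],"rotation":[0,0,0]}
    - {"translation":[0,0,0],"rotation":[0,0,0]}
    - {"translation":[0,0,0],"rotation":[0,0,0]}
    - {"translation":[0,0,0],"rotation":[0,0,0]}
    - {"translation":[0,0,0],"rotation":[0,0,0]}
    - {"translation":[0,0,0],"rotation":[0,0,0]}
    - {"translation":[0,0,0],"rotation":[0,0,0]}
    - {"translation":[0,0,0],"rotation":[0,0,0]}
    - {"translation":[0,0,0],"rotation":[0,0,0]}
    - {"translation":[0,0,0],"rotation":[0,0,0]}
  jaw: 1
  newtons: 20

```text
t: 6.87
eef_pos: [0.3879, 0.2875, 0.1933]
ee_rot: [-3.14, -0.001, -0.0]
force: [-0.2, 2.0, 6.5]
width: 0.0663
gripper_force: 19.9
```

apply_moves:
  steps:
    - {"translation":[0,0,0.03],"rotation":[0,0,0]}
    - {"translation":[0,0,0.08],"rotation":[0,0,0]}
    - {"translation":[0,0,0.15],"rotation":[0,0,0]}
    - {"translation":[0,0,0.22],"rotation":[0,0,0]}
    - {"translation":[0,0,0.3],"rotation":[0,0,0]}
    - {"translation":[0,0,0.37],"rotation":[0,0,0]}
    - {"translation":[0,0,0.44],"rotation":[0,0,0]}
    - {"translation":[0,0,0.5],"rotation":[0,0,0]}
    - {"translation":[0,0,0.54],"rotation":[0,0,0]}
    - {"translation":[0,0,0.55],"rotation":[0,0,0]}

```text
t: 7.7
eef_pos: [0.3876, 0.2868, 0.3315]
ee_rot: [-3.141, -0.001, -0.001]
force: [-0.3, 0.4, -0.8]
width: 0.0666
gripper_force: 19.9
```

apply_moves:
  steps:
    - {"translation":[0.02,-0.03,0],"rotation":[0,0,-0.06]}
    - {"translation":[0.04,-0.08,0],"rotation":[0,0,-0.16]}
    - {"translation":[0.07,-0.14,0],"rotation":[0,0,-0.28]}
    - {"translation":[0.1,-0.2,0],"rotation":[0,0,-0.4]}
    - {"translation":[0.13,-0.26,0],"rotation":[0,0,-0.52]}
    - {"translation":[0.16,-0.32,0],"rotation":[0,0,-0.64]}
    - {"translation":[0.18,-0.38,0],"rotation":[0,0,-0.76]}
    - {"translation":[0.2,-0.42,0],"rotation":[0,0,-0.86]}
    - {"translation":[0.2,-0.43,0],"rotation":[0,0,-0.93]}
    - {"translation":[0.2,-0.43,0],"rotation":[0,0,-0.955]}

```text
t: 8.53
eef_pos: [0.4372, 0.1778, 0.3287]
ee_rot: [3.139, 0.001, -0.505]
force: [-0.3, 0.8, -1.4]
width: 0.0669
gripper_force: 19.9
```

apply_moves:
  steps:
    - {"translation":[0.02,-0.03,0],"rotation":[0,0,-0.06]}
    - {"translation":[0.04,-0.08,0],"rotation":[0,0,-0.16]}
    - {"translation":[0.07,-0.14,0],"rotation":[0,0,-0.28]}
    - {"translation":[0.1,-0.2,0],"rotation":[0,0,-0.4]}
    - {"translation":[0.13,-0.26,0],"rotation":[0,0,-0.52]}
    - {"translation":[0.16,-0.32,0],"rotation":[0,0,-0.64]}
    - {"translation":[0.18,-0.38,0],"rotation":[0,0,-0.76]}
    - {"translation":[0.18,-0.42,0],"rotation":[0,0,-0.86]}
    - {"translation":[0.18,-0.43,0],"rotation":[0,0,-0.93]}
    - {"translation":[0.18,-0.43,0],"rotation":[0,0,-0.955]}

```text
t: 9.37
eef_pos: [0.4823, 0.0709, 0.3293]
ee_rot: [3.14, 0.0, -1.004]
force: [1.1, 0.3, -1.1]
width: 0.0669
gripper_force: 19.9
```

apply_moves:
  steps:
    - {"translation":[0,0,0],"rotation":[0,0,-0.06]}
    - {"translation":[0,0,0],"rotation":[0,0,-0.16]}
    - {"translation":[0,0,0],"rotation":[0,0,-0.28]}
    - {"translation":[0,0,0],"rotation":[0,0,-0.4]}
    - {"translation":[0,0,0],"rotation":[0,0,-0.52]}
    - {"translation":[0,0,-0.05],"rotation":[0,0,-0.64]}
    - {"translation":[0,0,-0.12],"rotation":[0,0,-0.76]}
    - {"translation":[0,0,-0.19],"rotation":[0,0,-0.86]}
    - {"translation":[0,0,-0.25],"rotation":[0,0,-0.93]}
    - {"translation":[0,0,-0.27],"rotation":[0,0,-0.955]}

```text
t: 10.2
eef_pos: [0.4812, 0.0718, 0.2599]
ee_rot: [3.138, -0.001, -1.502]
force: [-0.4, 0.7, -1.8]
width: 0.0669
gripper_force: 19.9
```

```bash
cat > look.py <<'E'
import sys
from fit0 import rail,sl
from h import *
# look.py name sx sy tx ty : two 220px crops at 1.8x, with hooks and held/seen mug model
nm,sx,sy,tx,ty=sys.argv[1],*map(int,sys.argv[2:6])
ims={n:grab_frame(n) for n in("side","top")};out=[]
for n,x,y in(("side",sx,sy),("top",tx,ty)):
    cv2.imwrite(f"pics/{nm}_{n}.png",ims[n]); out.append(crop(n,ims[n],x,y,220,220,1.8))
cv2.imwrite(f"pics/{nm}.png",np.hstack(out))
st=get_state();print(st["t"],st["eef_pos"].round(4),st["ee_rot"].round(3),st["force"].round(1),st["width"].round(4))
d=T(*rail,[[0,0,0]])[0]; r=(np.array([*st["eef_pos"][:2],0])-d)@R.from_euler("z",rail[2]).as_matrix(); print("tcp in rail",r.round(4))
E
sed -i 's/^\(rail,e.*\)print.*/\1/; s/; *print("slide.*//; s/;print("m.".*//' fit0.py; tail -3 fit0.py
python3 look.py hk1 150 150 180 80
```

```text
m1,e=fit([("top",A((548,400)),[0,0,.08]),("top",A((538,487)),[0,.07,.04]),("side",B((722,168)),[0,0,.08])],[.45,.01,3.14])
m2,e=fit([("top",(398,247),[0,0,.08]),("top",(388,276),[0,.07,.04]),("side",(369,203),[0,0,.08])],[.42,-.15,2.9])
m5,e=fit([("top",A((142,461)),[0,0,.23]),("top",A((150,560)),[0,.07,.19]),("side",B((575,343)),[0,0,.23])],[.4,.28,3.1])
rail [ 0.6427 -0.1206  0.07  ] [[0.9, -0.1], [-3.5, -0.1], [-0.8, 0.0], [0.3, -2.9], [-0.0, 1.6], [-0.0, -0.4]]Traceback (most recent call last):
  File "look.py", line 10, in <module>
    st=get_state();print(st["t"],st["eef_pos"].round(4),st["ee_rot"].round(3),st["force"].round(1),st["width"].round(4))
                                                                                                   ^^^^^^^^^^^^^^^^^
AttributeError: 'float' object has no attribute 'round'
```

View pics/hk1.png

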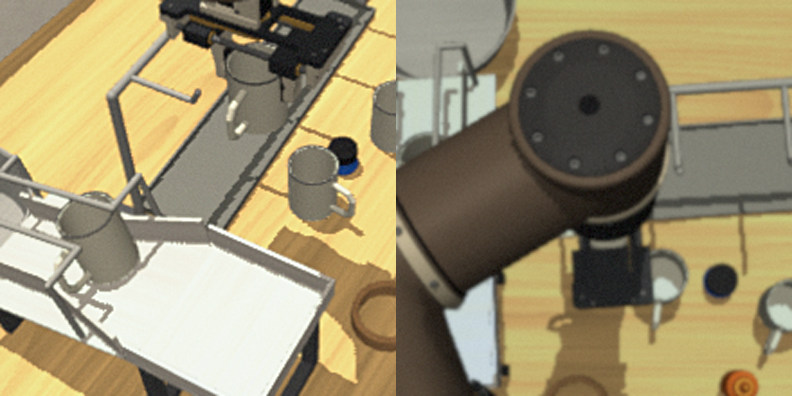

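The side crop shows the held mug upright with its handle towards hook1, opening near crop (236,118), and hook1's tip at crop (195,96). I compare these with the predictions.

```bash
sed -i 's/,st\["width"\].round(4)/,round(st["width"],4)/' look.py; python3 - <<'E'
from h import *
from fit0 import rail
st=get_state();print(st["eef_pos"],st["force"])
Rz=R.from_euler("z",rail[2]).as_matrix()
r=(st["eef_pos"]-[rail[0],rail[1],0])@Rz;print("rail",r.round(4))
for dz in(-.0028,): 
  L=st["eef_pos"]+Rz@[0,.0475,dz]; print("loop pred crop",((proj("side",L)-[150,150])*1.8).round(1))
  mug_=T(*st["eef_pos"][:2],rail[2],np.array([[0,.0475,.064],[0,.0655,.04],[0,.0475,.017],[0,.034,.08],[0,-.034,.08],[.034,0,.08]]),st["eef_pos"][2]-.0433); print(((proj("side",mug_)-[150,150])*1.8).round(1).tolist())
print("tip1",((proj("side",T(*rail,[[-.1,.25,.272]]))-[150,150])*1.8).round(1))
E
python3 - <<'E'
import cv2
a=cv2.imread('pics/hk1_side.png')[190:250,215:335]
cv2.imwrite('pics/z1.png',cv2.resize(a,None,fx=6,fy=6,interpolation=cv2.INTER_CUBIC))
E
```

```text
rail [ 0.6427 -0.1206  0.07  ] [[0.9, -0.1], [-3.5, -0.1], [-0.8, 0.0], [0.3, -2.9], [-0.0, 1.6], [-0.0, -0.4]]
[0.48196007 0.07180982 0.26157571] [-0.66255712  0.30529842 -1.01778815]
rail [-0.1469  0.2032  0.2616]
loop pred crop [[234.3 112.8]]
[[233.0, 97.9], [226.0, 123.8], [235.5, 127.2], [238.4, 79.5], [268.8, 41.8], [227.3, 50.7]]
tip1 [[197.3  90.2]]
```

View pics/z1.png

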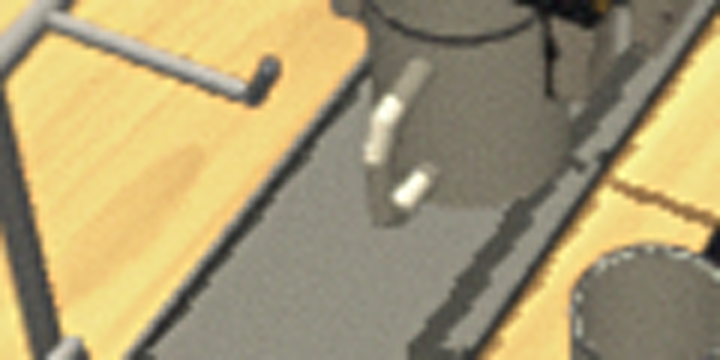

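Prediction and picture agree within about 3 mm. I insert the hook while 2 mm higher.

apply_moves:
  steps:
    - {"translation":[0,0.006,0.01],"rotation":[0,0,0]}
    - {"translation":[0.02,0.008,0.01],"rotation":[0,0,0]}
    - {"translation":[0.05,0.01,0.01],"rotation":[0,0,0]}
    - {"translation":[0.08,0.012,0.01],"rotation":[0,0,0]}
    - {"translation":[0.12,0.015,0.01],"rotation":[0,0,0]}
    - {"translation":[0.16,0.018,0.01],"rotation":[0,0,0]}
    - {"translation":[0.2,0.021,0.01],"rotation":[0,0,0]}
    - {"translation":[0.24,0.024,0.01],"rotation":[0,0,0]}
    - {"translation":[0.265,0.026,0.01],"rotation":[0,0,0]}
    - {"translation":[0.275,0.026,0.01],"rotation":[0,0,0]}

```text
t: 11.13
eef_pos: [0.5524, 0.0784, 0.2645]
ee_rot: [3.141, -0.0, -1.501]
force: [-0.0, 1.0, -1.7]
width: 0.0666
gripper_force: 19.9
```

```bash
python3 look.py hk2 150 150 180 80|tail -2;python3 - <<'E'
import cv2
a=cv2.imread('pics/hk2_side.png')[170:250,215:335]
cv2.imwrite('pics/z2.png',cv2.resize(a,None,fx=6,fy=6,interpolation=cv2.INTER_CUBIC))
E
```

```text
11.2333 [0.5515 0.0783 0.2646] [ 3.141 -0.    -1.501] [ 0.2 -0.4 -1.8] 0.0665
tcp in rail [-0.077   0.2047  0.    ]
```

View pics/z2.png

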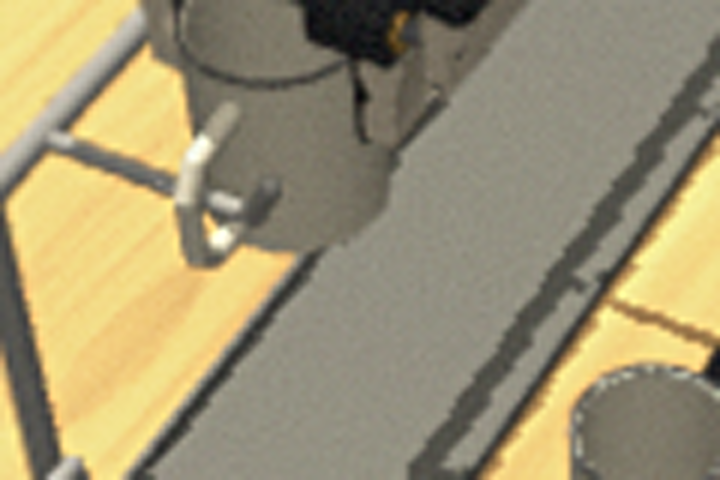

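The hook is through the handle loop. I lower it onto the hook, then slacken the grip and sink further, so the mug swings gently about the hook between the pads.

apply_moves:
  steps:
    - {"translation":[0,0,-0.01],"rotation":[0,0,0]}
    - {"translation":[0,0,-0.03],"rotation":[0,0,0]}
    - {"translation":[0,0,-0.05],"rotation":[0,0,0]}
    - {"translation":[0,0,-0.065],"rotation":[0,0,0]}
    - {"translation":[0,0,-0.08],"rotation":[0,0,0]}
    - {"translation":[0,0,-0.09],"rotation":[0,0,0]}
    - {"translation":[0,0,-0.095],"rotation":[0,0,0]}
    - {"translation":[0,0,-0.1],"rotation":[0,0,0]}
    - {"translation":[0,0,-0.1],"rotation":[0,0,0]}
    - {"translation":[0,0,-0.1],"rotation":[0,0,0]}

```text
t: 12.07
eef_pos: [0.5513, 0.0784, 0.2401]
ee_rot: [-3.141, -0.0, -1.501]
force: [0.2, -0.4, -1.1]
width: 0.0666
gripper_force: 19.9
```

apply_moves:
  steps:
    - {"translation":[0,0,0],"rotation":[0,0,0]}
    - {"translation":[0,0,0],"rotation":[0,0,0]}
    - {"translation":[0,0,-0.01],"rotation":[0,0,0]}
    - {"translation":[0,0,-0.02],"rotation":[0,0,0]}
    - {"translation":[0,0,-0.03],"rotation":[0,0,0]}
    - {"translation":[0,0,-0.04],"rotation":[0,0,0]}
    - {"translation":[0,0,-0.05],"rotation":[0,0,0]}
    - {"translation":[0,0,-0.06],"rotation":[0,0,0]}
    - {"translation":[0,0,-0.07],"rotation":[0,0,0]}
    - {"translation":[0,0,-0.07],"rotation":[0,0,0]}
  newtons: 5

```text
t: 12.9
eef_pos: [0.5514, 0.0785, 0.2222]
ee_rot: [-3.141, 0.0, -1.501]
force: [0.3, 0.2, -1.9]
width: 0.0663
gripper_force: 5.0
```

apply_moves:
  steps:
    - {"translation":[0,0,-0.01],"rotation":[0,0,0]}
    - {"translation":[0,0,-0.02],"rotation":[0,0,0]}
    - {"translation":[0,0,-0.03],"rotation":[0,0,0]}
    - {"translation":[0,0.003,-0.04],"rotation":[0,0,0]}
    - {"translation":[0,0.006,-0.05],"rotation":[0,0,0]}
    - {"translation":[0,0.009,-0.06],"rotation":[0,0,0]}
    - {"translation":[0,0.012,-0.07],"rotation":[0,0,0]}
    - {"translation":[0,0.012,-0.075],"rotation":[0,0,0]}
    - {"translation":[0,0.012,-0.075],"rotation":[0,0,0]}
    - {"translation":[0,0.012,-0.075],"rotation":[0,0,0]}

```text
t: 13.73
eef_pos: [0.5509, 0.0812, 0.2034]
ee_rot: [3.141, -0.0, -1.501]
force: [0.1, 0.1, -1.3]
width: 0.0662
gripper_force: 5.0
```

apply_moves:
  steps:
    - {"translation":[0,0,0],"rotation":[0,0,0]}
    - {"translation":[0,0,0],"rotation":[0,0,0]}
    - {"translation":[0,0,0],"rotation":[0,0,0]}
    - {"translation":[0,0,0],"rotation":[0,0,0]}
    - {"translation":[0,0,0],"rotation":[0,0,0]}
    - {"translation":[0,0,0],"rotation":[0,0,0]}
    - {"translation":[0,0,0],"rotation":[0,0,0]}
    - {"translation":[0,0,0],"rotation":[0,0,0]}
    - {"translation":[0,0,0],"rotation":[0,0,0]}
    - {"translation":[0,0,0],"rotation":[0,0,0]}
  jaw: -0.75

```text
t: 14.57
eef_pos: [0.5512, 0.0814, 0.2038]
ee_rot: [3.142, -0.0, -1.501]
force: [1.1, -0.5, -0.4]
width: 0.0765
gripper_force: 0.0
```

apply_moves:
  steps:
    - {"translation":[0,0,0.03],"rotation":[0,0,0]}
    - {"translation":[0,0,0.08],"rotation":[0,0,0]}
    - {"translation":[0,0,0.14],"rotation":[0,0,0]}
    - {"translation":[0,0,0.2],"rotation":[0,0,0]}
    - {"translation":[0,0,0.27],"rotation":[0,0,0]}
    - {"translation":[0,0,0.34],"rotation":[0,0,0]}
    - {"translation":[0,0,0.41],"rotation":[0,0,0]}
    - {"translation":[0,0,0.48],"rotation":[0,0,0]}
    - {"translation":[0,0,0.55],"rotation":[0,0,0]}
    - {"translation":[0,0,0.6],"rotation":[0,0,0]}

```text
t: 15.4
eef_pos: [0.5515, 0.0813, 0.3563]
ee_rot: [-3.14, 0.0, -1.501]
force: [0.4, -0.2, 0.6]
width: 0.0764
gripper_force: 0.0
```

```bash
python3 look.py hk3 150 150 180 80|tail -2;
```

```text
15.5 [0.5521 0.0815 0.3569] [-3.137e+00  1.000e-03 -1.500e+00] [ 0.3 -0.4  0.5] 0.0771
tcp in rail [-0.0762  0.2079  0.    ]
```

View pics/hk3.png

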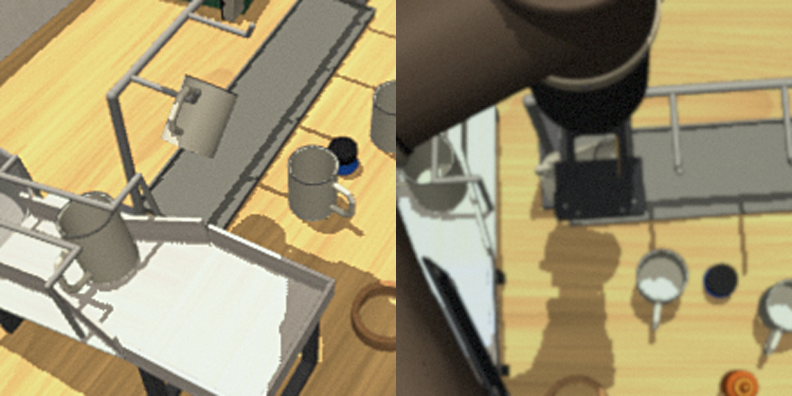

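The mug hangs freely on hook1, and the jammed mug and both table mugs have not moved. Next I shut the fingers and go over the lower ramp, tilted 14° square to it.

apply_moves:
  steps:
    - {"translation":[0.03,0.05,0],"rotation":[0,0.03,0]}
    - {"translation":[0.08,0.14,0],"rotation":[-0.005,0.08,-0.01]}
    - {"translation":[0.16,0.24,0],"rotation":[-0.01,0.14,-0.02]}
    - {"translation":[0.24,0.35,0],"rotation":[-0.01,0.2,-0.03]}
    - {"translation":[0.32,0.46,0],"rotation":[-0.02,0.26,-0.03]}
    - {"translation":[0.4,0.58,0],"rotation":[-0.02,0.32,-0.03]}
    - {"translation":[0.47,0.7,0],"rotation":[-0.025,0.38,-0.03]}
    - {"translation":[0.53,0.79,0],"rotation":[-0.027,0.43,-0.03]}
    - {"translation":[0.57,0.85,0],"rotation":[-0.027,0.46,-0.03]}
    - {"translation":[0.578,0.871,0],"rotation":[-0.027,0.466,-0.03]}
  jaw: 1
  newtons: 20

```text
t: 16.33
eef_pos: [0.6968, 0.3015, 0.3489]
ee_rot: [2.891, -0.001, -1.516]
force: [0.3, 0.7, -1.8]
width: 0.0155
gripper_force: 0.0
```

```bash
cat > sl.py <<'E'
from h import *
from fit0 import sl
def insl():
    st=get_state();Rz=R.from_euler("z",sl[2]).as_matrix()
    p=(st["eef_pos"]-[sl[0],sl[1],0])@Rz
    d=p-[-.05,0,.15]; s=d[0]*c14-d[2]*s14; h=d[0]*s14+d[2]*c14
    zt=R.from_euler("xyz",st["ee_rot"]).as_matrix()@[0,0,1]
    print("t",round(st["t"],2),"pos",st["eef_pos"].round(4),"s,y,h",s.round(4),p[1].round(4),h.round(4),"tool z in slide",(zt@Rz).round(3),"F",st["force"].round(1),round(st["width"],4))
insl()
def tgt(s,y,h):
    w=T(*sl,[ramp(s,y,h)])[0];e=get_state()["eef_pos"];print((s,y,h),w.round(4),"scaled",((w-e)/.25).round(3))
tgt(.19,-.011,.166);tgt(.19,-.011,.036);tgt(.15,-.011,.036)
E
python3 sl.py
```

```text
rail [ 0.6427 -0.1206  0.07  ] [[0.9, -0.1], [-3.5, -0.1], [-0.8, 0.0], [0.3, -2.9], [-0.0, 1.6], [-0.0, -0.4]]
t 16.33 pos [0.6968 0.3015 0.3489] s,y,h 0.1926 -0.0087 0.2531 tool z in slide [-0.248 -0.001 -0.969] F [ 0.3  0.7 -1.8] 0.0155
(0.19, -0.011, 0.166) [0.6734 0.2979 0.2651] scaled [-0.094 -0.015 -0.335]
(0.19, -0.011, 0.036) [0.642  0.2961 0.139 ] scaled [-0.219 -0.022 -0.84 ]
(0.15, -0.011, 0.036) [0.6032 0.2939 0.1486] scaled [-0.374 -0.031 -0.801]
```

apply_moves:
  steps:
    - {"translation":[-0.01,-0.001,-0.05],"rotation":[0,0,0]}
    - {"translation":[-0.035,-0.002,-0.14],"rotation":[0,0,0]}
    - {"translation":[-0.06,-0.003,-0.24],"rotation":[0,0,0]}
    - {"translation":[-0.085,-0.004,-0.34],"rotation":[0,0,0]}
    - {"translation":[-0.108,-0.006,-0.43],"rotation":[0,0,0]}
    - {"translation":[-0.125,-0.007,-0.5],"rotation":[0,0,0]}
    - {"translation":[-0.135,-0.008,-0.54],"rotation":[0,0,0]}
    - {"translation":[-0.135,-0.008,-0.54],"rotation":[0,0,0]}
    - {"translation":[-0.135,-0.008,-0.54],"rotation":[0,0,0]}
    - {"translation":[-0.135,-0.008,-0.54],"rotation":[0,0,0]}

```text
t: 17.17
eef_pos: [0.6628, 0.2972, 0.2203]
ee_rot: [2.899, 0.002, -1.517]
force: [-0.0, 0.7, 0.2]
width: 0.0004
gripper_force: 0.0
```

```bash
python3 sl.py; python3 look.py p1 80 150 110 60 >/dev/null; python3 - <<'E'
import cv2,numpy as np
a=cv2.imread('pics/p1_side.png')[190:330,60:260]
b=cv2.imread('pics/p1_top.png')[90:230,140:260]
cv2.imwrite('pics/p1z.png',np.hstack([cv2.resize(i,None,fx=2.5,fy=2.5,interpolation=cv2.INTER_CUBIC) for i in(a,b)]))
E
```

```text
rail [ 0.6427 -0.1206  0.07  ] [[0.9, -0.1], [-3.5, -0.1], [-0.8, 0.0], [0.3, -2.9], [-0.0, 1.6], [-0.0, -0.4]]
t 17.17 pos [0.6628 0.2972 0.2203] s,y,h 0.1906 -0.0111 0.12 tool z in slide [-0.24   0.002 -0.971] F [-0.   0.7  0.2] 0.0004
(0.19, -0.011, 0.166) [0.6734 0.2979 0.2651] scaled [0.042 0.003 0.179]
(0.19, -0.011, 0.036) [0.642  0.2961 0.139 ] scaled [-0.083 -0.004 -0.326]
(0.15, -0.011, 0.036) [0.6032 0.2939 0.1486] scaled [-0.238 -0.013 -0.287]
```

View pics/p1z.png

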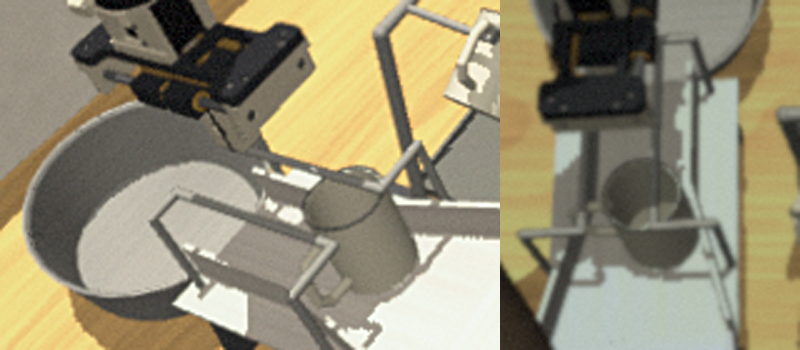

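The fingers are above the ramp, below the mug, between the two wires (top crop columns 585 and 655). I go down between them.

apply_moves:
  steps:
    - {"translation":[-0.01,0,-0.03],"rotation":[0,0,0]}
    - {"translation":[-0.02,-0.001,-0.07],"rotation":[0,0,0]}
    - {"translation":[-0.03,-0.001,-0.11],"rotation":[0,0,0]}
    - {"translation":[-0.04,-0.002,-0.15],"rotation":[0,0,0]}
    - {"translation":[-0.05,-0.002,-0.19],"rotation":[0,0,0]}
    - {"translation":[-0.06,-0.003,-0.23],"rotation":[0,0,0]}
    - {"translation":[-0.07,-0.003,-0.27],"rotation":[0,0,0]}
    - {"translation":[-0.078,-0.004,-0.305],"rotation":[0,0,0]}
    - {"translation":[-0.083,-0.004,-0.325],"rotation":[0,0,0]}
    - {"translation":[-0.083,-0.004,-0.325],"rotation":[0,0,0]}

```text
t: 18.1
eef_pos: [0.6404, 0.2958, 0.1359]
ee_rot: [2.895, 0.0, -1.517]
force: [0.2, -1.3, 0.3]
width: 0.0004
gripper_force: 0.0
```

```bash
python3 sl.py
```

```text
rail [ 0.6427 -0.1206  0.07  ] [[0.9, -0.1], [-3.5, -0.1], [-0.8, 0.0], [0.3, -2.9], [-0.0, 1.6], [-0.0, -0.4]]
t 18.1 pos [0.6404 0.2958 0.1359] s,y,h 0.1892 -0.0112 0.0327 tool z in slide [-0.244  0.001 -0.97 ] F [ 0.2 -1.3  0.3] 0.0004
(0.19, -0.011, 0.166) [0.6734 0.2979 0.2651] scaled [0.132 0.008 0.517]
(0.19, -0.011, 0.036) [0.642  0.2961 0.139 ] scaled [0.006 0.001 0.012]
(0.15, -0.011, 0.036) [0.6032 0.2939 0.1486] scaled [-0.149 -0.008  0.051]
```

apply_moves:
  steps:
    - {"translation":[-0.035,-0.002,0.02],"rotation":[0,0,0]}
    - {"translation":[-0.07,-0.004,0.03],"rotation":[0,0,0]}
    - {"translation":[-0.1,-0.006,0.037],"rotation":[0,0,0]}
    - {"translation":[-0.13,-0.008,0.044],"rotation":[0,0,0]}
    - {"translation":[-0.16,-0.01,0.052],"rotation":[0,0,0]}
    - {"translation":[-0.19,-0.011,0.06],"rotation":[0,0,0]}
    - {"translation":[-0.22,-0.013,0.067],"rotation":[0,0,0]}
    - {"translation":[-0.25,-0.015,0.075],"rotation":[0,0,0]}
    - {"translation":[-0.28,-0.016,0.082],"rotation":[0,0,0]}
    - {"translation":[-0.3,-0.017,0.087],"rotation":[0,0,0]}

```text
t: 18.93
eef_pos: [0.5676, 0.2924, 0.1618]
ee_rot: [2.903, 0.003, -1.516]
force: [6.2, 0.1, 4.1]
width: 0.0008
gripper_force: 3.3
```

```bash
python3 sl.py
```

```text
rail [ 0.6427 -0.1206  0.07  ] [[0.9, -0.1], [-3.5, -0.1], [-0.8, 0.0], [0.3, -2.9], [-0.0, 1.6], [-0.0, -0.4]]
t 18.93 pos [0.5676 0.2924 0.1618] s,y,h 0.1123 -0.0104 0.0402 tool z in slide [-0.236  0.004 -0.972] F [6.2 0.1 4.1] 0.0008
(0.19, -0.011, 0.166) [0.6734 0.2979 0.2651] scaled [0.423 0.022 0.413]
(0.19, -0.011, 0.036) [0.642  0.2961 0.139 ] scaled [ 0.297  0.015 -0.091]
(0.15, -0.011, 0.036) [0.6032 0.2939 0.1486] scaled [ 0.142  0.006 -0.053]
```

apply_moves:
  steps:
    - {"translation":[-0.03,-0.002,0.006],"rotation":[0,0,0]}
    - {"translation":[-0.06,-0.004,0.012],"rotation":[0,0,0]}
    - {"translation":[-0.09,-0.005,0.019],"rotation":[0,0,0]}
    - {"translation":[-0.12,-0.007,0.026],"rotation":[0,0,0]}
    - {"translation":[-0.15,-0.009,0.033],"rotation":[0,0,0]}
    - {"translation":[-0.18,-0.011,0.04],"rotation":[0,0,0]}
    - {"translation":[-0.21,-0.012,0.047],"rotation":[0,0,0]}
    - {"translation":[-0.23,-0.013,0.052],"rotation":[0,0,0]}
    - {"translation":[-0.25,-0.014,0.056],"rotation":[0,0,0]}
    - {"translation":[-0.26,-0.015,0.058],"rotation":[0,0,0]}

```text
t: 19.77
eef_pos: [0.5003, 0.2881, 0.174]
ee_rot: [2.897, 0.001, -1.516]
force: [1.2, 0.0, -2.1]
width: 0.0005
gripper_force: 0.5
```

apply_moves:
  steps:
    - {"translation":[-0.02,-0.001,0.003],"rotation":[0,0,0]}
    - {"translation":[-0.045,-0.003,0.006],"rotation":[0,0,0]}
    - {"translation":[-0.07,-0.004,0.009],"rotation":[0,0,0]}
    - {"translation":[-0.095,-0.005,0.012],"rotation":[0,0,0]}
    - {"translation":[-0.12,-0.007,0.015],"rotation":[0,0,0]}
    - {"translation":[-0.145,-0.009,0.018],"rotation":[0,0,0]}
    - {"translation":[-0.17,-0.01,0.021],"rotation":[0,0,0]}
    - {"translation":[-0.19,-0.011,0.024],"rotation":[0,0,0]}
    - {"translation":[-0.205,-0.012,0.026],"rotation":[0,0,0]}
    - {"translation":[-0.21,-0.012,0.027],"rotation":[0,0,0]}

```text
t: 20.6
eef_pos: [0.4482, 0.2852, 0.1808]
ee_rot: [2.897, 0.001, -1.516]
force: [0.6, -0.4, -0.8]
width: 0.0004
gripper_force: 0.4
```

```bash
python3 sl.py
```

```text
rail [ 0.6427 -0.1206  0.07  ] [[0.9, -0.1], [-3.5, -0.1], [-0.8, 0.0], [0.3, -2.9], [-0.0, 1.6], [-0.0, -0.4]]
t 20.6 pos [0.4482 0.2852 0.1808] s,y,h -0.0085 -0.0109 0.0297 tool z in slide [-0.242  0.002 -0.97 ] F [ 0.6 -0.4 -0.8] 0.0004
(0.19, -0.011, 0.166) [0.6734 0.2979 0.2651] scaled [0.901 0.051 0.337]
(0.19, -0.011, 0.036) [0.642  0.2961 0.139 ] scaled [ 0.775  0.044 -0.167]
(0.15, -0.011, 0.036) [0.6032 0.2939 0.1486] scaled [ 0.62   0.035 -0.129]
```

apply_moves:
  steps:
    - {"translation":[0.04,0,0],"rotation":[0,0,0]}
    - {"translation":[0.08,0.002,0.04],"rotation":[0,0,0]}
    - {"translation":[0.1,0.003,0.12],"rotation":[0,0,0]}
    - {"translation":[0.12,0.003,0.22],"rotation":[0,0,0]}
    - {"translation":[0.14,0.003,0.34],"rotation":[0.002,-0.05,0]}
    - {"translation":[0.16,0.003,0.46],"rotation":[0.006,-0.15,0]}
    - {"translation":[0.18,0.003,0.58],"rotation":[0.012,-0.25,0]}
    - {"translation":[0.18,0.003,0.7],"rotation":[0.02,-0.35,0]}
    - {"translation":[0.18,0.003,0.77],"rotation":[0.025,-0.43,0]}
    - {"translation":[0.18,0.003,0.8],"rotation":[0.027,-0.466,0]}

```text
t: 21.43
eef_pos: [0.4946, 0.286, 0.3846]
ee_rot: [-3.135, 0.005, -1.516]
force: [-0.8, 0.4, 1.0]
width: 0.0005
gripper_force: 0.0
```

apply_moves:
  steps:
    - {"translation":[0,-0.05,0],"rotation":[0,0,0]}
    - {"translation":[0,-0.15,0],"rotation":[0,0,0]}
    - {"translation":[0,-0.27,0],"rotation":[0,0,0]}
    - {"translation":[0,-0.4,0],"rotation":[0,0,0]}
    - {"translation":[0,-0.53,0],"rotation":[0,0,0]}
    - {"translation":[0,-0.66,0],"rotation":[0,0,0]}
    - {"translation":[0,-0.79,0],"rotation":[0,0,0]}
    - {"translation":[0,-0.9,0],"rotation":[0,0,0]}
    - {"translation":[0,-0.98,0],"rotation":[0,0,0]}
    - {"translation":[0,-1,0],"rotation":[0,0,0]}
  jaw: -1

```text
t: 22.27
eef_pos: [0.4931, 0.0328, 0.3792]
ee_rot: [3.138, 0.001, -1.519]
force: [-0.9, 0.0, -0.5]
width: 0.0619
gripper_force: 0.0
```

apply_moves:
  steps:
    - {"translation":[0,-0.1,0],"rotation":[0,0,0]}
    - {"translation":[0,-0.2,0],"rotation":[0,0,0]}
    - {"translation":[0,-0.3,0],"rotation":[0,0,0]}
    - {"translation":[0,-0.4,0],"rotation":[0,0,0]}
    - {"translation":[0,-0.53,0],"rotation":[0,0,0]}
    - {"translation":[0,-0.66,0],"rotation":[0,0,0]}
    - {"translation":[0,-0.79,0],"rotation":[0,0,0]}
    - {"translation":[0,-0.9,0],"rotation":[0,0,0]}
    - {"translation":[0,-0.98,0],"rotation":[0,0,0]}
    - {"translation":[0,-1,0],"rotation":[0,0,0]}

```text
t: 23.1
eef_pos: [0.4933, -0.2166, 0.3785]
ee_rot: [3.138, 0.003, -1.519]
force: [-0.7, 1.5, -1.0]
width: 0.0881
gripper_force: 0.0
```

apply_moves:
  steps:
    - {"translation":[0,-0.1,0],"rotation":[0,0,0]}
    - {"translation":[0,-0.2,0],"rotation":[0,0,0]}
    - {"translation":[0,-0.3,0],"rotation":[0,0,0]}
    - {"translation":[0,-0.4,0],"rotation":[0,0,0]}
    - {"translation":[0,-0.53,0],"rotation":[0,0,0]}
    - {"translation":[0,-0.66,0],"rotation":[0,0,0]}
    - {"translation":[0,-0.7,0],"rotation":[0,0,0]}
    - {"translation":[0,-0.7,0],"rotation":[0,0,0]}
    - {"translation":[0,-0.7,0],"rotation":[0,0,0]}
    - {"translation":[0,-0.7,0],"rotation":[0,0,0]}

```text
t: 23.93
eef_pos: [0.4938, -0.3883, 0.3799]
ee_rot: [3.141, 0.003, -1.516]
force: [-0.2, 0.0, 0.6]
width: 0.0877
gripper_force: 0.0
```

```bash
python3 - <<'E'
from h import *
import cv2
s=grab_frame("side");t=grab_frame("top")
cv2.imwrite("pics/side2.png",s);cv2.imwrite("pics/top2.png",t)
# tile: each 133x100 region at 3x -> 400x300
reg=[("s",s,215,270),("t",t,135,195),("s",s,290,165),("t",t,305,195)]
T_=[cv2.resize(i[y:y+100,x:x+133],(400,300),interpolation=cv2.INTER_CUBIC) for _,i,x,y in reg]
cv2.imwrite("pics/m4.png",np.vstack([np.hstack(T_[:2]),np.hstack(T_[2:])]))
E
```

```text
(no output)
```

View pics/m4.png

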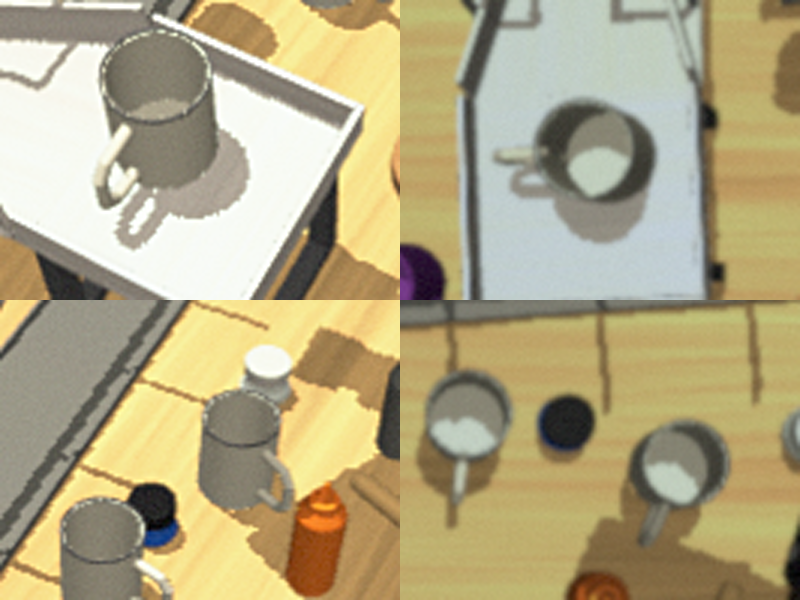

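The jammed mug now stands on the level tray, top-tile rim at (596,151) and handle to +y at (496,156). The table mugs and jars stand as before. I refit mug4, mug1 and mug2 from these.

```bash
python3 - <<'E'
from fit0 import *
k=133/400
def tile(u,i):
    reg=[(215,270),(135,195),(290,165),(305,195)][i]; return ((u[0]-400*(i%2))*k+reg[0],(u[1]-300*(i//2))/3+reg[1])
m4,e=fit([("top",tile((596,151),1),[0,0,.23]),("top",tile((496,156),1),[0,.07,.19]),("side",tile((157,81),0),[0,0,.23])],[.4,.28,.05]);print("m4",m4.round(4),e.tolist())
m1,e=fit([("top",tile((469.5,415),3),[0,0,.08]),("top",tile((458,503),3),[0,.07,.04]),("side",tile((102,530),2),[0,0,.08])],m1);print("m1",m1.round(4),e.tolist())
m2,e=fit([("top",tile((684.5,464.5),3),[0,0,.08]),("top",tile((645,544),3),[0,.07,.04]),("side",tile((241,417),2),[0,0,.08])],m2);print("m2",m2.round(4),e.tolist())
Rz=R.from_euler("z",sl[2]).as_matrix();print("m4 in slide",((np.r_[m4[:2],0]-[sl[0],sl[1],0])@Rz).round(4))
for yh in(.125,0,-.125):
  for d in(.147,.077): print(yh,d,T(*rail,[[-d,yh-.046,0]]).round(4))
E
```

```text
rail [ 0.6427 -0.1206  0.07  ] [[0.9, -0.1], [-3.5, -0.1], [-0.8, 0.0], [0.3, -2.9], [-0.0, 1.6], [-0.0, -0.4]]
m4 [ 0.4013  0.2778 -0.0049] [[-4.2, 0.7], [0.4, 0.0], [-0.1, -1.9]]
m1 [0.443  0.008  1.4613] [[-0.1, -0.2], [-0.1, 1.2], [-0.4, -0.7]]
m2 [ 0.4059 -0.1589  1.1778] [[0.5, -0.4], [-0.3, 1.3], [-0.5, -0.1]]
m4 in slide [-0.0982 -0.0156  0.    ]
0.125 0.147 [[ 0.4905 -0.052   0.    ]]
0.125 0.077 [[ 0.5604 -0.0472  0.    ]]
0 0.147 [[ 0.4993 -0.1767  0.    ]]
0 0.077 [[ 0.5691 -0.1718  0.    ]]
-0.125 0.147 [[ 0.508  -0.3014  0.    ]]
-0.125 0.077 [[ 0.5778 -0.2965  0.    ]]
```

```bash
python3 - <<'E' 2>/dev/null | grep -v rail
from h import *
k=133/400
def tile(u,i):
    reg=[(215,270),(135,195),(290,165),(305,195)][i]; return ((u[0]-400*(i%2))*k+reg[0],(u[1]-300*(i//2))/3+reg[1])
print("top rim",back("top",tile((596,151),1),.23),"side rim",back("side",tile((157,81),0),.23))
print("handle out",back("top",tile((496,156),1),.19),"handle out2",back("top",tile((496,156),1),.205))
t=cv2.imread("pics/top2.png")
# pred images of rim extents in tile px for y options
for xy in((.4013,.2778),(.4013,.271)):
    q=proj("top",T(*xy,0.02,circ(.034,.08),.15)); q=(q-[135,195])/k+[400,0]; print(xy,q.min(0).round(0),q.max(0).round(0))
    q=proj("side",T(*xy,0.02,circ(.034,.08),.15)); q=(q-[215,270])/k; print("  side",q.min(0).round(0),q.max(0).round(0))
    q=proj("top",T(*xy,0.02,circ(.034,.0),.15)); q=(q-[135,195])/k+[400,0]; print("  topbase",q.min(0).round(0),q.max(0).round(0))
E
```

```text
top rim [0.40269205 0.26924375 0.23      ] side rim [0.39873458 0.28098946 0.23      ]
handle out [0.40169645 0.34859478 0.19      ] handle out2 [0.40068526 0.34412112 0.205     ]
(0.4013, 0.2778) [533. 103.] [634. 204.]
  side [100.  29.] [214. 124.]
  topbase [563. 114.] [656. 208.]
(0.4013, 0.271) [543. 103.] [644. 204.]
  side [106.  21.] [220. 116.]
  topbase [572. 114.] [665. 208.]
```

The visible outline in the top view is rim plus base, so the fit m4 = (0.4013, 0.2778), yaw about 0, holds in both views. I go there.

apply_moves:
  steps:
    - {"translation":[0,0.05,0],"rotation":[0,0,-0.1]}
    - {"translation":[0,0.15,0],"rotation":[0,0,-0.105]}
    - {"translation":[0,0.27,0],"rotation":[0,0,-0.105]}
    - {"translation":[0,0.4,0],"rotation":[0,0,-0.105]}
    - {"translation":[0,0.53,0],"rotation":[0,0,-0.105]}
    - {"translation":[0,0.66,0],"rotation":[0,0,-0.105]}
    - {"translation":[0,0.79,0],"rotation":[0,0,-0.105]}
    - {"translation":[0,0.9,0],"rotation":[0,0,-0.105]}
    - {"translation":[0,0.98,0],"rotation":[0,0,-0.105]}
    - {"translation":[0,1,0],"rotation":[0,0,-0.105]}
  jaw: -1
  newtons: 20

```text
t: 24.87
eef_pos: [0.4934, -0.1359, 0.3814]
ee_rot: [-3.14, 0.003, -1.567]
force: [-0.1, -1.4, 0.0]
width: 0.0875
gripper_force: 0.0
```

apply_moves:
  steps:
    - {"translation":[0,0.1,0],"rotation":[0,0,0]}
    - {"translation":[0,0.2,0],"rotation":[0,0,0]}
    - {"translation":[0,0.3,0],"rotation":[0,0,0]}
    - {"translation":[0,0.4,0],"rotation":[0,0,0]}
    - {"translation":[0,0.53,0],"rotation":[0,0,0]}
    - {"translation":[0,0.66,0],"rotation":[0,0,0]}
    - {"translation":[0,0.79,0],"rotation":[0,0,0]}
    - {"translation":[0,0.9,0],"rotation":[0,0,0]}
    - {"translation":[0,0.98,0],"rotation":[0,0,0]}
    - {"translation":[0,1,0],"rotation":[0,0,0]}

```text
t: 25.7
eef_pos: [0.4934, 0.1136, 0.3806]
ee_rot: [-3.141, 0.003, -1.568]
force: [-0.1, -0.5, 0.9]
width: 0.0875
gripper_force: 0.0
```

apply_moves:
  steps:
    - {"translation":[-0.04,0.1,0],"rotation":[0,0,0]}
    - {"translation":[-0.1,0.2,0],"rotation":[0,0,0]}
    - {"translation":[-0.18,0.32,0],"rotation":[0,0,0]}
    - {"translation":[-0.26,0.45,0],"rotation":[0,0,0]}
    - {"translation":[-0.32,0.56,0],"rotation":[0,0,0]}
    - {"translation":[-0.36,0.64,0],"rotation":[0,0,0]}
    - {"translation":[-0.368,0.664,-0.05],"rotation":[0,0,0]}
    - {"translation":[-0.368,0.664,-0.12],"rotation":[0,0,0]}
    - {"translation":[-0.368,0.664,-0.18],"rotation":[0,0,0]}
    - {"translation":[-0.368,0.664,-0.2],"rotation":[0,0,0]}

```text
t: 26.53
eef_pos: [0.4007, 0.2762, 0.3286]
ee_rot: [3.14, 0.0, -1.57]
force: [-0.3, -0.6, -1.1]
width: 0.0877
gripper_force: 0.0
```

apply_moves:
  steps:
    - {"translation":[0.003,0.005,-0.05],"rotation":[0,0,0]}
    - {"translation":[0.003,0.005,-0.12],"rotation":[0,0,0]}
    - {"translation":[0.003,0.005,-0.19],"rotation":[0,0,0]}
    - {"translation":[0.003,0.005,-0.26],"rotation":[0,0,0]}
    - {"translation":[0.003,0.005,-0.33],"rotation":[0,0,0]}
    - {"translation":[0.003,0.005,-0.4],"rotation":[0,0,0]}
    - {"translation":[0.003,0.005,-0.47],"rotation":[0,0,0]}
    - {"translation":[0.003,0.005,-0.52],"rotation":[0,0,0]}
    - {"translation":[0.003,0.005,-0.54],"rotation":[0,0,0]}
    - {"translation":[0.003,0.005,-0.545],"rotation":[0,0,0]}

```text
t: 27.37
eef_pos: [0.4025, 0.2776, 0.194]
ee_rot: [3.141, 0.001, -1.571]
force: [0.4, -0.7, 0.8]
width: 0.0878
gripper_force: 0.0
```

apply_moves:
  steps:
    - {"translation":[0,0,0],"rotation":[0,0,0]}
    - {"translation":[0,0,0],"rotation":[0,0,0]}
    - {"translation":[0,0,0],"rotation":[0,0,0]}
    - {"translation":[0,0,0],"rotation":[0,0,0]}
    - {"translation":[0,0,0],"rotation":[0,0,0]}
    - {"translation":[0,0,0],"rotation":[0,0,0]}
    - {"translation":[0,0,0],"rotation":[0,0,0]}
    - {"translation":[0,0,0],"rotation":[0,0,0]}
    - {"translation":[0,0,0],"rotation":[0,0,0]}
    - {"translation":[0,0,0],"rotation":[0,0,0]}
  jaw: 1
  newtons: 20

```text
t: 28.2
eef_pos: [0.403, 0.2785, 0.1952]
ee_rot: [-3.14, 0.003, -1.571]
force: [-0.1, -0.5, 5.6]
width: 0.0665
gripper_force: 19.9
```

apply_moves:
  steps:
    - {"translation":[0,0,0.03],"rotation":[0,0,0]}
    - {"translation":[0,0,0.08],"rotation":[0,0,0]}
    - {"translation":[0,0,0.15],"rotation":[0,0,0]}
    - {"translation":[0,0,0.24],"rotation":[0,0,0.02]}
    - {"translation":[0,0,0.33],"rotation":[0,0,0.04]}
    - {"translation":[0,0,0.42],"rotation":[0,0,0.06]}
    - {"translation":[0,0,0.51],"rotation":[0,0,0.09]}
    - {"translation":[0,0,0.6],"rotation":[0,0,0.11]}
    - {"translation":[0,0,0.68],"rotation":[0,0,0.13]}
    - {"translation":[0,0,0.72],"rotation":[0,0,0.135]}

```text
t: 29.03
eef_pos: [0.4027, 0.2783, 0.3769]
ee_rot: [-3.14, 0.004, -1.5]
force: [-0.9, 0.2, -1.1]
width: 0.0666
gripper_force: 19.9
```

apply_moves:
  steps:
    - {"translation":[0.02,-0.05,0],"rotation":[0,0,0]}
    - {"translation":[0.05,-0.14,0],"rotation":[0,0,0]}
    - {"translation":[0.08,-0.25,0],"rotation":[0,0,0]}
    - {"translation":[0.12,-0.37,0],"rotation":[0,0,0]}
    - {"translation":[0.16,-0.5,0],"rotation":[0,0,0]}
    - {"translation":[0.2,-0.63,0],"rotation":[0,0,0]}
    - {"translation":[0.24,-0.76,0],"rotation":[0,0,0]}
    - {"translation":[0.26,-0.87,0],"rotation":[0,0,0]}
    - {"translation":[0.27,-0.95,0],"rotation":[0,0,0]}
    - {"translation":[0.27,-1,0],"rotation":[0,0,0]}

```text
t: 29.87
eef_pos: [0.4694, 0.0255, 0.3728]
ee_rot: [3.139, 0.001, -1.503]
force: [0.3, 0.4, -1.2]
width: 0.0667
gripper_force: 19.9
```

apply_moves:
  steps:
    - {"translation":[0.01,-0.05,0],"rotation":[0,0,0]}
    - {"translation":[0.03,-0.12,-0.03],"rotation":[0,0,0]}
    - {"translation":[0.05,-0.2,-0.1],"rotation":[0,0,0]}
    - {"translation":[0.07,-0.26,-0.18],"rotation":[0,0,0]}
    - {"translation":[0.08,-0.3,-0.26],"rotation":[0,0,0]}
    - {"translation":[0.081,-0.32,-0.34],"rotation":[0,0,0]}
    - {"translation":[0.081,-0.32,-0.4],"rotation":[0,0,0]}
    - {"translation":[0.081,-0.32,-0.44],"rotation":[0,0,0]}
    - {"translation":[0.081,-0.32,-0.448],"rotation":[0,0,0]}
    - {"translation":[0.081,-0.32,-0.448],"rotation":[0,0,0]}

```text
t: 30.7
eef_pos: [0.4897, -0.0521, 0.2616]
ee_rot: [3.14, 0.002, -1.501]
force: [0.5, 0.8, -0.3]
width: 0.0668
gripper_force: 19.9
```

```bash
python3 look.py hk4 150 150 180 80; python3 - <<'E'
from h import *
from fit0 import rail
# automatic check: overlay score not needed; compare predicted handle silhouette shift by ECC-like template from hk1 picture
a=cv2.cvtColor(cv2.imread("pics/hk1_side.png"),cv2.COLOR_BGR2GRAY)
b=cv2.cvtColor(cv2.imread("pics/hk4_side.png"),cv2.COLOR_BGR2GRAY)
def L(e): return proj("side",np.array(e)+R.from_euler("z",rail[2]).as_matrix()@[0,.0475,-.0028])[0]
p1=L([.4820,.0718,.2616]); p2=L(get_state()["eef_pos"])
x,y=np.int32(p1); t=a[y-13:y+17,x-12:x+16]
x2,y2=np.int32(p2); w=b[y2-35:y2+40,x2-35:x2+40]
m=cv2.matchTemplate(w,t,cv2.TM_CCOEFF_NORMED); _,v,_,l=cv2.minMaxLoc(m)
print("pred",p2.round(1),"match",v,np.array([l[0]+x2-35+12,l[1]+y2-35+13])+(p1-[x,y]))
E
```

```text
rail [ 0.6427 -0.1206  0.07  ] [[0.9, -0.1], [-3.5, -0.1], [-0.8, 0.0], [0.3, -2.9], [-0.0, 1.6], [-0.0, -0.4]]
30.8 [ 0.4906 -0.0518  0.2631] [-3.141e+00  2.000e-03 -1.500e+00] [-0.6 -0.5 -1.6] 0.0671
tcp in rail [-0.1469  0.0793  0.    ]
rail [ 0.6427 -0.1206  0.07  ] [[0.9, -0.1], [-3.5, -0.1], [-0.8, 0.0], [0.3, -2.9], [-0.0, 1.6], [-0.0, -0.4]]
pred [309.4 174.7] match 0.8918759226799011 [310.12800036 174.66177809]
```

apply_moves:
  steps:
    - {"translation":[0,0.001,0.01],"rotation":[0,0,0]}
    - {"translation":[0.02,0.003,0.01],"rotation":[0,0,0]}
    - {"translation":[0.05,0.005,0.01],"rotation":[0,0,0]}
    - {"translation":[0.08,0.007,0.01],"rotation":[0,0,0]}
    - {"translation":[0.12,0.01,0.01],"rotation":[0,0,0]}
    - {"translation":[0.16,0.013,0.01],"rotation":[0,0,0]}
    - {"translation":[0.2,0.016,0.01],"rotation":[0,0,0]}
    - {"translation":[0.24,0.019,0.01],"rotation":[0,0,0]}
    - {"translation":[0.265,0.021,0.01],"rotation":[0,0,0]}
    - {"translation":[0.275,0.021,0.01],"rotation":[0,0,0]}

```text
t: 31.63
eef_pos: [0.5601, -0.0465, 0.2642]
ee_rot: [3.141, 0.002, -1.501]
force: [0.6, 0.4, -1.3]
width: 0.0665
gripper_force: 19.9
```

```bash
cat > chk.py <<'E'
import sys; from h import *; from fit0 import rail
# template match of current handle+hook view against the known good one (hk2: hook1, inserted)
a=cv2.imread("pics/hk2_side.png");b=grab_frame("side");cv2.imwrite(f"pics/{sys.argv[1]}_side.png",b)
st=get_state();off=R.from_euler("z",rail[2]).as_matrix()@[0,.0475,-.0028]
p1=proj("side",np.array([.5515,.0783,.2646])+off)[0];p2=proj("side",st["eef_pos"]+off)[0]
x,y=np.int32(p1);t=a[y-13:y+17,x-12:x+16];x2,y2=np.int32(p2);w=b[y2-35:y2+40,x2-35:x2+40]
m=cv2.matchTemplate(w,t,cv2.TM_CCOEFF_NORMED);_,v,_,l=cv2.minMaxLoc(m)
print("pred",p2.round(1),"match",round(v,3),(np.array([l[0]+x2-23,l[1]+y2-22])+(p1-[x,y])).round(1),st["eef_pos"].round(4),st["force"].round(1))
E
python3 chk.py hk5 | tail -1
```

```text
pred [281.2 164.6] match 0.518 [281.9 165.7] [ 0.5599 -0.0466  0.2642] [ 1.1 -0.3 -2. ]
```

apply_moves:
  steps:
    - {"translation":[0,0,-0.01],"rotation":[0,0,0]}
    - {"translation":[0,0,-0.03],"rotation":[0,0,0]}
    - {"translation":[0,0,-0.05],"rotation":[0,0,0]}
    - {"translation":[0,0,-0.065],"rotation":[0,0,0]}
    - {"translation":[0,0,-0.08],"rotation":[0,0,0]}
    - {"translation":[0,0,-0.09],"rotation":[0,0,0]}
    - {"translation":[0,0,-0.1],"rotation":[0,0,0]}
    - {"translation":[0,0,-0.11],"rotation":[0,0,0]}
    - {"translation":[0,0,-0.12],"rotation":[0,0,0]}
    - {"translation":[0,0,-0.12],"rotation":[0,0,0]}

```text
t: 32.52
eef_pos: [0.5587, -0.0468, 0.2349]
ee_rot: [3.141, 0.002, -1.5]
force: [-2.3, -1.1, 3.2]
width: 0.0666
gripper_force: 20.0
```

The upward force of 3.2 N shows the hook is carrying the handle. I slacken the grip, sink, release and rise.

apply_moves:
  steps:
    - {"translation":[0,0,0],"rotation":[0,0,0]}
    - {"translation":[0,0,0],"rotation":[0,0,0]}
    - {"translation":[0,0,-0.01],"rotation":[0,0,0]}
    - {"translation":[0,0,-0.02],"rotation":[0,0,0]}
    - {"translation":[0,0,-0.03],"rotation":[0,0,0]}
    - {"translation":[0,0,-0.04],"rotation":[0,0,0]}
    - {"translation":[0,0,-0.05],"rotation":[0,0,0]}
    - {"translation":[0,0,-0.055],"rotation":[0,0,0]}
    - {"translation":[0,0,-0.06],"rotation":[0,0,0]}
    - {"translation":[0,0,-0.06],"rotation":[0,0,0]}
  newtons: 5

```text
t: 33.35
eef_pos: [0.559, -0.0467, 0.2196]
ee_rot: [3.142, 0.002, -1.5]
force: [-0.7, 0.1, -0.1]
width: 0.0663
gripper_force: 5.0
```

apply_moves:
  steps:
    - {"translation":[0,0,-0.01],"rotation":[0,0,0]}
    - {"translation":[0,0,-0.02],"rotation":[0,0,0]}
    - {"translation":[0,0,-0.03],"rotation":[0,0,0]}
    - {"translation":[0,0.003,-0.04],"rotation":[0,0,0]}
    - {"translation":[0,0.006,-0.05],"rotation":[0,0,0]}
    - {"translation":[0,0.009,-0.06],"rotation":[0,0,0]}
    - {"translation":[0,0.012,-0.065],"rotation":[0,0,0]}
    - {"translation":[0,0.012,-0.065],"rotation":[0,0,0]}
    - {"translation":[0,0.012,-0.065],"rotation":[0,0,0]}
    - {"translation":[0,0.012,-0.065],"rotation":[0,0,0]}

```text
t: 34.18
eef_pos: [0.5587, -0.0436, 0.2032]
ee_rot: [3.141, 0.002, -1.5]
force: [0.2, 1.2, -1.5]
width: 0.0662
gripper_force: 5.0
```

apply_moves:
  steps:
    - {"translation":[0,0,0],"rotation":[0,0,0]}
    - {"translation":[0,0,0],"rotation":[0,0,0]}
    - {"translation":[0,0,0],"rotation":[0,0,0]}
    - {"translation":[0,0,0],"rotation":[0,0,0]}
    - {"translation":[0,0,0],"rotation":[0,0,0]}
    - {"translation":[0,0,0],"rotation":[0,0,0]}
    - {"translation":[0,0,0],"rotation":[0,0,0]}
    - {"translation":[0,0,0],"rotation":[0,0,0]}
    - {"translation":[0,0,0],"rotation":[0,0,0]}
    - {"translation":[0,0,0],"rotation":[0,0,0]}
  jaw: -0.75

```text
t: 35.02
eef_pos: [0.559, -0.0436, 0.2035]
ee_rot: [-3.142, 0.002, -1.5]
force: [-0.3, 0.4, -0.2]
width: 0.0767
gripper_force: 0.0
```

apply_moves:
  steps:
    - {"translation":[0,0,0.03],"rotation":[0,0,0]}
    - {"translation":[0,0,0.08],"rotation":[0,0,0]}
    - {"translation":[0,0,0.14],"rotation":[0,0,0]}
    - {"translation":[0,0,0.2],"rotation":[0,0,0]}
    - {"translation":[0,0,0.27],"rotation":[0,0,0]}
    - {"translation":[0,0,0.34],"rotation":[0,0,0]}
    - {"translation":[0,0,0.41],"rotation":[0,0,0]}
    - {"translation":[0,0,0.48],"rotation":[0,0,0]}
    - {"translation":[0,0,0.55],"rotation":[0,0,0]}
    - {"translation":[0,0,0.6],"rotation":[0,0,0]}

```text
t: 35.85
eef_pos: [0.5592, -0.0438, 0.356]
ee_rot: [-3.139, 0.002, -1.5]
force: [0.6, 0.8, 0.2]
width: 0.0764
gripper_force: 0.0
```

```bash
cat > chg.py <<'E'
import sys; from h import *; from fit0 import rail,m1,m2
# changes near table mugs/hooks vs reference frames: mean abs diff in boxes
n=sys.argv[1]; S=grab_frame("side");Tt=grab_frame("top");cv2.imwrite(f"pics/{n}_side.png",S);cv2.imwrite(f"pics/{n}_top.png",Tt)
ref=cv2.imread("pics/side2.png");
for nm,x,y,w,h in(("mug1",305,225,42,52),("mug2",352,188,42,56),("jar_blue",330,225,22,26),("jar_white",368,180,22,18)):
    print(nm,np.abs(S[y:y+h,x:x+w].astype(int)-ref[y:y+h,x:x+w]).mean().round(1))
# compare hung-mug patch at each hook with the good one at hook1 (hk3)
g=cv2.imread("pics/hk3_side.png")
P=lambda yh:np.int32(proj("side",T(*rail,[[-.078,yh-.01,.21]]))[0])
x,y=P(.25);t=g[y-22:y+22,x-18:x+18]
for i,yh in enumerate((.25,.125,0,-.125)):
    x,y=P(yh);w=S[max(0,y-32):y+32,x-28:x+28];print("hook",i+1,(x,y),round(float(cv2.matchTemplate(w,t,cv2.TM_CCOEFF_NORMED).max()),2))
E
python3 chg.py h2 | grep -v rail
```

```text
mug1 21.2
mug2 14.9
jar_blue 14.3
jar_white 14.6
hook 1 (np.int32(255), np.int32(214)) 0.63
hook 2 (np.int32(285), np.int32(178)) 0.65
hook 3 (np.int32(311), np.int32(147)) 0.3
hook 4 (np.int32(333), np.int32(120)) 0.01
```

apply_moves:
  steps:
    - {"translation":[0,-0.05,0.02],"rotation":[0,0,0]}
    - {"translation":[-0.03,-0.15,0.05],"rotation":[0,0,0]}
    - {"translation":[-0.06,-0.27,0.1],"rotation":[0,0,0]}
    - {"translation":[-0.1,-0.4,0.1],"rotation":[0,0,0]}
    - {"translation":[-0.15,-0.53,0.1],"rotation":[0,0,0]}
    - {"translation":[-0.2,-0.66,0.1],"rotation":[0,0,0]}
    - {"translation":[-0.24,-0.79,0.1],"rotation":[0,0,0]}
    - {"translation":[-0.26,-0.9,0.1],"rotation":[0,0,0]}
    - {"translation":[-0.262,-0.98,0.1],"rotation":[0,0,0]}
    - {"translation":[-0.262,-1,0.1],"rotation":[0,0,0]}

```text
t: 36.78
eef_pos: [0.4922, -0.2966, 0.3777]
ee_rot: [3.14, 0.002, -1.503]
force: [0.5, 1.5, -0.8]
width: 0.0765
gripper_force: 0.0
```

apply_moves:
  steps:
    - {"translation":[0,-0.1,0],"rotation":[0,0,0]}
    - {"translation":[0,-0.2,0],"rotation":[0,0,0]}
    - {"translation":[0,-0.3,0],"rotation":[0,0,0]}
    - {"translation":[0,-0.37,0],"rotation":[0,0,0]}
    - {"translation":[0,-0.38,0],"rotation":[0,0,0]}
    - {"translation":[0,-0.38,0],"rotation":[0,0,0]}
    - {"translation":[0,-0.38,0],"rotation":[0,0,0]}
    - {"translation":[0,-0.38,0],"rotation":[0,0,0]}
    - {"translation":[0,-0.38,0],"rotation":[0,0,0]}
    - {"translation":[0,-0.38,0],"rotation":[0,0,0]}

```text
t: 37.62
eef_pos: [0.4937, -0.3879, 0.3789]
ee_rot: [-3.141, 0.002, -1.499]
force: [0.4, 0.1, 0.0]
width: 0.0766
gripper_force: 0.0
```

```bash
cat > kn.py <<'E'
import sys; from h import *
n=sys.argv[1]; I={c:grab_frame(c) for c in("side","top")}
for c in I: cv2.imwrite(f"pics/{n}_{c}.png",I[c])
for nm,c,x,y,w,h in(("mug1","side",308,228,38,46),("mug1","top",312,217,32,50),("mug2","side",354,192,38,50),("mug2","top",382,232,36,48),("jarb","top",350,225,22,24),("jarw","top",433,230,22,22)):
    r=cv2.imread(f"pics/{c}2.png")
    t=r[y:y+h,x:x+w];W=I[c][y-40:y+h+40,x-40:x+w+40]
    m=cv2.matchTemplate(W,t,cv2.TM_CCOEFF_NORMED);_,v,_,l=cv2.minMaxLoc(m)
    print(nm,c,"score",round(v,3),"shift",l[0]-40,l[1]-40)
E
python3 kn.py k1
```

```text
mug1 side score 0.95 shift 0 0
mug1 top score 0.89 shift 0 0
mug2 side score 0.996 shift 0 0
mug2 top score 0.998 shift 0 0
jarb top score 0.997 shift 0 0
jarw top score 0.995 shift 0 0
```

Neither table mug nor jar has moved. Next is mug1 at (0.443, 0.008), tool yaw -0.11.

apply_moves:
  steps:
    - {"translation":[0,0.05,0],"rotation":[0,0,0.08]}
    - {"translation":[-0.02,0.15,0],"rotation":[0,0,0.18]}
    - {"translation":[-0.04,0.27,0],"rotation":[0,0,0.28]}
    - {"translation":[-0.06,0.4,0],"rotation":[0,0,0.38]}
    - {"translation":[-0.08,0.53,0],"rotation":[0,0,0.48]}
    - {"translation":[-0.1,0.66,0],"rotation":[0,0,0.58]}
    - {"translation":[-0.12,0.79,0],"rotation":[0,0,0.68]}
    - {"translation":[-0.14,0.9,0],"rotation":[0,0,0.78]}
    - {"translation":[-0.15,0.98,0],"rotation":[0,0,0.86]}
    - {"translation":[-0.15,1,0],"rotation":[0,0,0.885]}
  jaw: -0.82
  newtons: 20

```text
t: 38.55
eef_pos: [0.4551, -0.1359, 0.3793]
ee_rot: [-3.139, 0.002, -1.031]
force: [-0.5, -0.3, -0.1]
width: 0.0799
gripper_force: 0.0
```

apply_moves:
  steps:
    - {"translation":[0,0.05,0],"rotation":[0,0,0.08]}
    - {"translation":[-0.01,0.12,0],"rotation":[0,0,0.18]}
    - {"translation":[-0.02,0.2,0],"rotation":[0,0,0.28]}
    - {"translation":[-0.03,0.28,0],"rotation":[0,0,0.38]}
    - {"translation":[-0.04,0.36,0],"rotation":[0,0,0.48]}
    - {"translation":[-0.05,0.44,0],"rotation":[0,0,0.58]}
    - {"translation":[-0.053,0.51,0],"rotation":[0,0,0.68]}
    - {"translation":[-0.053,0.56,0],"rotation":[0,0,0.78]}
    - {"translation":[-0.053,0.584,0],"rotation":[0,0,0.86]}
    - {"translation":[-0.053,0.584,0],"rotation":[0,0,0.885]}

```text
t: 39.38
eef_pos: [0.4426, 0.0084, 0.3786]
ee_rot: [-3.141, 0.002, -0.569]
force: [-0.1, -0.5, 0.3]
width: 0.0797
gripper_force: 0.0
```

apply_moves:
  steps:
    - {"translation":[0,0,0],"rotation":[0,0,0.1]}
    - {"translation":[0,0,-0.05],"rotation":[0,0,0.24]}
    - {"translation":[0,0,-0.12],"rotation":[0,0,0.38]}
    - {"translation":[0,0,-0.22],"rotation":[0,0,0.52]}
    - {"translation":[0,0,-0.33],"rotation":[0,0,0.66]}
    - {"translation":[0,0,-0.45],"rotation":[0,0,0.78]}
    - {"translation":[0,0,-0.57],"rotation":[0,0,0.86]}
    - {"translation":[0,0,-0.68],"rotation":[0,0,0.885]}
    - {"translation":[0,0,-0.76],"rotation":[0,0,0.885]}
    - {"translation":[0,0,-0.8],"rotation":[0,0,0.885]}

```text
t: 40.22
eef_pos: [0.4411, 0.0064, 0.1759]
ee_rot: [3.14, 0.005, -0.111]
force: [-1.2, -0.0, 1.2]
width: 0.0795
gripper_force: 0.0
```

```bash
cat > rim.py <<'E'
import sys; from h import *
# model rim check: edge energy of projected rim circle around guess, in both cameras
x,y,z=map(float,sys.argv[1:4]); I={c:cv2.GaussianBlur(cv2.cvtColor(grab_frame(c),cv2.COLOR_BGR2GRAY),(0,0),1).astype(np.float32) for c in("side",)}
st=get_state();print(st["t"],st["eef_pos"].round(4),st["ee_rot"].round(3),st["force"].round(1),round(st["width"],4))
for c in I:
    g=cv2.magnitude(cv2.Sobel(I[c],cv2.CV_32F,1,0),cv2.Sobel(I[c],cv2.CV_32F,0,1)); cv2.imwrite(f"pics/rim_{c}.png",I[c])
    best=max(((cv2.remap(g,*[q[:,i:i+1].astype(np.float32) for i in(0,1)],cv2.INTER_LINEAR).mean(),dx,dy) for dx in np.arange(-.03,.031,.002) for dy in np.arange(-.03,.031,.002) for q in[proj(c,T(x+dx,y+dy,0,circ(.034,.08,60),z))]))
    print(c,"best rim offset",best)
E
python3 rim.py .443 .008 0
```

```text
40.2667 [0.4407 0.0063 0.1751] [ 3.14   0.007 -0.112] [-0.7 -0.7 -2.3] 0.0801
side best rim offset (np.float32(186.23991), np.float64(-0.015999999999999986), np.float64(-0.03))[ WARN:0@1.163] global loadsave.cpp:1063 imwrite_ Unsupported depth image for selected encoder is fallbacked to CV_8U.
```

apply_moves:
  steps:
    - {"translation":[0,0,-0.05],"rotation":[0,0,0]}
    - {"translation":[0,0,-0.12],"rotation":[0,0,0]}
    - {"translation":[0,0,-0.19],"rotation":[0,0,0]}
    - {"translation":[0,0,-0.26],"rotation":[0,0,0]}
    - {"translation":[0,0,-0.32],"rotation":[0,0,0]}
    - {"translation":[0,0,-0.38],"rotation":[0,0,0]}
    - {"translation":[0,0,-0.44],"rotation":[0,0,0]}
    - {"translation":[0,0,-0.49],"rotation":[0,0,0]}
    - {"translation":[0,0,-0.52],"rotation":[0,0,0]}
    - {"translation":[0,0,-0.53],"rotation":[0,0,0]}

```text
t: 41.1
eef_pos: [0.4425, 0.007, 0.0454]
ee_rot: [3.141, 0.003, -0.111]
force: [-0.6, 0.1, -0.4]
width: 0.0794
gripper_force: 0.0
```

apply_moves:
  steps:
    - {"translation":[0,0,0],"rotation":[0,0,0]}
    - {"translation":[0,0,0],"rotation":[0,0,0]}
    - {"translation":[0,0,0],"rotation":[0,0,0]}
    - {"translation":[0,0,0],"rotation":[0,0,0]}
    - {"translation":[0,0,0],"rotation":[0,0,0]}
    - {"translation":[0,0,0],"rotation":[0,0,0]}
    - {"translation":[0,0,0],"rotation":[0,0,0]}
    - {"translation":[0,0,0],"rotation":[0,0,0]}
    - {"translation":[0,0,0],"rotation":[0,0,0]}
    - {"translation":[0,0,0],"rotation":[0,0,0]}
  jaw: 1
  newtons: 20

```text
t: 41.93
eef_pos: [0.4435, 0.0077, 0.0467]
ee_rot: [-3.141, 0.0, -0.11]
force: [-0.6, 1.1, 6.2]
width: 0.066
gripper_force: 20.0
```

apply_moves:
  steps:
    - {"translation":[0,0,0.03],"rotation":[0,0,0]}
    - {"translation":[0,0,0.1],"rotation":[0,0,0]}
    - {"translation":[0,0,0.2],"rotation":[0,0,0]}
    - {"translation":[0,0,0.32],"rotation":[0,0,0]}
    - {"translation":[0,0,0.44],"rotation":[0,0,0]}
    - {"translation":[0,0,0.56],"rotation":[0,0,0]}
    - {"translation":[0,0,0.68],"rotation":[0,0,0]}
    - {"translation":[0,0,0.8],"rotation":[0,0,0]}
    - {"translation":[0,0,0.92],"rotation":[0,0,0]}
    - {"translation":[0,0,1],"rotation":[0,0,0]}

```text
t: 42.77
eef_pos: [0.4427, 0.0071, 0.2994]
ee_rot: [-3.14, -0.001, -0.11]
force: [0.6, -0.0, -1.2]
width: 0.0664
gripper_force: 20.0
```

apply_moves:
  steps:
    - {"translation":[0,0,0.06],"rotation":[0,0,-0.05]}
    - {"translation":[0,0,0.13],"rotation":[0,0,-0.13]}
    - {"translation":[0,0,0.2],"rotation":[0,0,-0.23]}
    - {"translation":[0,0,0.26],"rotation":[0,0,-0.34]}
    - {"translation":[0,0,0.29],"rotation":[0,0,-0.45]}
    - {"translation":[0,0,0.29],"rotation":[0,0,-0.56]}
    - {"translation":[0,0,0.29],"rotation":[0,0,-0.67]}
    - {"translation":[0,0,0.29],"rotation":[0,0,-0.77]}
    - {"translation":[0,0,0.29],"rotation":[0,0,-0.85]}
    - {"translation":[0,0,0.29],"rotation":[0,0,-0.885]}

```text
t: 43.6
eef_pos: [0.442, 0.0072, 0.3686]
ee_rot: [3.141, 0.003, -0.576]
force: [0.0, 0.8, 0.4]
width: 0.0664
gripper_force: 20.0
```

apply_moves:
  steps:
    - {"translation":[0.01,-0.04,0],"rotation":[0,0,-0.05]}
    - {"translation":[0.03,-0.1,0],"rotation":[0,0,-0.13]}
    - {"translation":[0.05,-0.18,0],"rotation":[0,0,-0.23]}
    - {"translation":[0.08,-0.28,0],"rotation":[0,0,-0.34]}
    - {"translation":[0.11,-0.38,0],"rotation":[0,0,-0.45]}
    - {"translation":[0.14,-0.48,0],"rotation":[0,0,-0.56]}
    - {"translation":[0.17,-0.58,0],"rotation":[0,0,-0.67]}
    - {"translation":[0.2,-0.66,0],"rotation":[0,0,-0.77]}
    - {"translation":[0.22,-0.72,0],"rotation":[0,0,-0.85]}
    - {"translation":[0.223,-0.738,0],"rotation":[0,0,-0.885]}

```text
t: 44.43
eef_pos: [0.4985, -0.1789, 0.3679]
ee_rot: [3.14, 0.003, -1.041]
force: [-0.1, 1.5, -1.7]
width: 0.0658
gripper_force: 20.0
```

apply_moves:
  steps:
    - {"translation":[0,0,0],"rotation":[0,0,-0.08]}
    - {"translation":[0,0,-0.02],"rotation":[0,0,-0.2]}
    - {"translation":[0,0,-0.05],"rotation":[0,0,-0.34]}
    - {"translation":[0,0,-0.1],"rotation":[0,0,-0.48]}
    - {"translation":[0,0,-0.16],"rotation":[0,0,-0.62]}
    - {"translation":[0,0,-0.22],"rotation":[0,0,-0.74]}
    - {"translation":[0,0,-0.28],"rotation":[0,0,-0.83]}
    - {"translation":[0,0,-0.34],"rotation":[0,0,-0.885]}
    - {"translation":[0,0,-0.39],"rotation":[0,0,-0.885]}
    - {"translation":[0,0,-0.41],"rotation":[0,0,-0.885]}

```text
t: 45.27
eef_pos: [0.4971, -0.1765, 0.2642]
ee_rot: [3.139, 0.003, -1.5]
force: [-0.7, 0.1, -1.2]
width: 0.0663
gripper_force: 20.0
```

```bash
cat > lp.py <<'E'
import sys; from h import *; from fit0 import rail
# handle template (hk1) against present picture; arg: TCP height above mug base
a=cv2.cvtColor(cv2.imread("pics/hk1_side.png"),cv2.COLOR_BGR2GRAY);fr=grab_frame("side");cv2.imwrite(f"pics/{sys.argv[2]}_side.png",fr);b=cv2.cvtColor(fr,cv2.COLOR_BGR2GRAY)
Rz=R.from_euler("z",rail[2]).as_matrix();st=get_state();e=st["eef_pos"]
p1=proj("side",np.array([.4820,.0718,.2616])+Rz@[0,.0475,-.0028])[0];p2=proj("side",e+Rz@[0,.0475,.0405-float(sys.argv[1])])[0]
x,y=np.int32(p1);t=a[y-13:y+17,x-12:x+16];x2,y2=np.int32(p2);m=cv2.matchTemplate(b[y2-35:y2+40,x2-35:x2+40],t,cv2.TM_CCOEFF_NORMED);_,v,_,l=cv2.minMaxLoc(m)
print("pred",p2.round(1),"match",round(v,3),(np.array([l[0]+x2-23,l[1]+y2-22])+(p1-[x,y])).round(1))
print("tcp rail",((e-[rail[0],rail[1],0])@Rz).round(4),"yaw",st["ee_rot"].round(3),"F",st["force"].round(1))
E
python3 lp.py .0463 l1 | tail -2
```

```text
pred [335.8 143.1] match 0.533 [336.1 140.7]
tcp rail [-0.1491 -0.0457  0.2642] yaw [ 3.138e+00  3.000e-03 -1.500e+00] F [-0.2 -0.2 -2.4]
```

apply_moves:
  steps:
    - {"translation":[0,0.001,0],"rotation":[0,0,0]}
    - {"translation":[0.02,0.003,0],"rotation":[0,0,0]}
    - {"translation":[0.05,0.005,0],"rotation":[0,0,0]}
    - {"translation":[0.08,0.007,0],"rotation":[0,0,0]}
    - {"translation":[0.12,0.01,0],"rotation":[0,0,0]}
    - {"translation":[0.16,0.013,0],"rotation":[0,0,0]}
    - {"translation":[0.2,0.016,0],"rotation":[0,0,0]}
    - {"translation":[0.24,0.019,0],"rotation":[0,0,0]}
    - {"translation":[0.265,0.021,0],"rotation":[0,0,0]}
    - {"translation":[0.275,0.021,0],"rotation":[0,0,0]}

```text
t: 46.15
eef_pos: [0.5684, -0.1718, 0.2654]
ee_rot: [3.141, 0.002, -1.5]
force: [-0.3, -0.3, -1.1]
width: 0.0664
gripper_force: 20.0
```

apply_moves:
  steps:
    - {"translation":[0,0,-0.01],"rotation":[0,0,0]}
    - {"translation":[0,0,-0.03],"rotation":[0,0,0]}
    - {"translation":[0,0,-0.05],"rotation":[0,0,0]}
    - {"translation":[0,0,-0.065],"rotation":[0,0,0]}
    - {"translation":[0,0,-0.08],"rotation":[0,0,0]}
    - {"translation":[0,0,-0.08],"rotation":[0,0,0]}
    - {"translation":[0,0,-0.08],"rotation":[0,0,0]}
    - {"translation":[0,0,-0.08],"rotation":[0,0,0]}
    - {"translation":[0,0,-0.08],"rotation":[0,0,0]}
    - {"translation":[0,0,-0.08],"rotation":[0,0,0]}

```text
t: 46.98
eef_pos: [0.5674, -0.1719, 0.2463]
ee_rot: [-3.141, 0.002, -1.5]
force: [-0.5, 0.6, -0.6]
width: 0.066
gripper_force: 20.0
```

apply_moves:
  steps:
    - {"translation":[0,0,-0.005],"rotation":[0,0,0]}
    - {"translation":[0,0,-0.01],"rotation":[0,0,0]}
    - {"translation":[0,0,-0.015],"rotation":[0,0,0]}
    - {"translation":[0,0,-0.02],"rotation":[0,0,0]}
    - {"translation":[0,0,-0.025],"rotation":[0,0,0]}
    - {"translation":[0,0,-0.03],"rotation":[0,0,0]}
    - {"translation":[0,0,-0.035],"rotation":[0,0,0]}
    - {"translation":[0,0,-0.04],"rotation":[0,0,0]}
    - {"translation":[0,0,-0.04],"rotation":[0,0,0]}
    - {"translation":[0,0,-0.04],"rotation":[0,0,0]}

```text
t: 47.82
eef_pos: [0.5678, -0.1721, 0.2369]
ee_rot: [-3.14, 0.001, -1.5]
force: [-0.1, 0.0, 5.3]
width: 0.066
gripper_force: 20.0
```

Contact again at the expected height. I slacken, sink, release and rise as before.

apply_moves:
  steps:
    - {"translation":[0,0,0],"rotation":[0,0,0]}
    - {"translation":[0,0,0],"rotation":[0,0,0]}
    - {"translation":[0,0,-0.01],"rotation":[0,0,0]}
    - {"translation":[0,0,-0.02],"rotation":[0,0,0]}
    - {"translation":[0,0,-0.03],"rotation":[0,0,0]}
    - {"translation":[0,0,-0.04],"rotation":[0,0,0]}
    - {"translation":[0,0,-0.05],"rotation":[0,0,0]}
    - {"translation":[0,0,-0.06],"rotation":[0,0,0]}
    - {"translation":[0,0,-0.065],"rotation":[0,0,0]}
    - {"translation":[0,0,-0.065],"rotation":[0,0,0]}
  newtons: 5

```text
t: 48.65
eef_pos: [0.567, -0.1719, 0.2193]
ee_rot: [3.141, 0.002, -1.501]
force: [0.4, 0.3, -0.9]
width: 0.0665
gripper_force: 5.0
```

apply_moves:
  steps:
    - {"translation":[0,0,-0.01],"rotation":[0,0,0]}
    - {"translation":[0,0,-0.02],"rotation":[0,0,0]}
    - {"translation":[0,0,-0.03],"rotation":[0,0,0]}
    - {"translation":[0,0.003,-0.04],"rotation":[0,0,0]}
    - {"translation":[0,0.006,-0.05],"rotation":[0,0,0]}
    - {"translation":[0,0.009,-0.06],"rotation":[0,0,0]}
    - {"translation":[0,0.012,-0.062],"rotation":[0,0,0]}
    - {"translation":[0,0.012,-0.062],"rotation":[0,0,0]}
    - {"translation":[0,0.012,-0.062],"rotation":[0,0,0]}
    - {"translation":[0,0.012,-0.062],"rotation":[0,0,0]}

```text
t: 49.48
eef_pos: [0.567, -0.1688, 0.204]
ee_rot: [3.141, 0.002, -1.501]
force: [-0.4, -0.5, -1.4]
width: 0.0661
gripper_force: 5.0
```

apply_moves:
  steps:
    - {"translation":[0,0,0],"rotation":[0,0,0]}
    - {"translation":[0,0,0],"rotation":[0,0,0]}
    - {"translation":[0,0,0],"rotation":[0,0,0]}
    - {"translation":[0,0,0],"rotation":[0,0,0]}
    - {"translation":[0,0,0],"rotation":[0,0,0]}
    - {"translation":[0,0,0],"rotation":[0,0,0]}
    - {"translation":[0,0,0],"rotation":[0,0,0]}
    - {"translation":[0,0,0],"rotation":[0,0,0]}
    - {"translation":[0,0,0],"rotation":[0,0,0]}
    - {"translation":[0,0,0],"rotation":[0,0,0]}
  jaw: -0.75

```text
t: 50.32
eef_pos: [0.5672, -0.1689, 0.2043]
ee_rot: [3.142, 0.002, -1.5]
force: [-0.4, -0.3, 0.2]
width: 0.0766
gripper_force: 0.0
```

apply_moves:
  steps:
    - {"translation":[0,0,0.03],"rotation":[0,0,0]}
    - {"translation":[0,0,0.08],"rotation":[0,0,0]}
    - {"translation":[0,0,0.14],"rotation":[0,0,0]}
    - {"translation":[0,0,0.2],"rotation":[0,0,0]}
    - {"translation":[0,0,0.27],"rotation":[0,0,0]}
    - {"translation":[0,0,0.34],"rotation":[0,0,0]}
    - {"translation":[0,0,0.41],"rotation":[0,0,0]}
    - {"translation":[0,0,0.48],"rotation":[0,0,0]}
    - {"translation":[0,0,0.55],"rotation":[0,0,0]}
    - {"translation":[0,0,0.65],"rotation":[0,0,0]}

```text
t: 51.15
eef_pos: [0.5665, -0.1687, 0.367]
ee_rot: [3.14, 0.002, -1.501]
force: [-0.3, -0.3, -1.2]
width: 0.0767
gripper_force: 0.0
```

apply_moves:
  steps:
    - {"translation":[0,-0.05,0],"rotation":[0,0,0]}
    - {"translation":[-0.03,-0.15,0],"rotation":[0,0,0]}
    - {"translation":[-0.06,-0.27,0],"rotation":[0,0,0]}
    - {"translation":[-0.1,-0.4,0],"rotation":[0,0,0]}
    - {"translation":[-0.15,-0.53,0],"rotation":[0,0,0]}
    - {"translation":[-0.2,-0.66,0],"rotation":[0,0,0]}
    - {"translation":[-0.25,-0.76,0],"rotation":[0,0,0]}
    - {"translation":[-0.29,-0.84,0],"rotation":[0,0,0]}
    - {"translation":[-0.3,-0.87,0],"rotation":[0,0,0]}
    - {"translation":[-0.3,-0.87,0],"rotation":[0,0,0]}

```text
t: 51.98
eef_pos: [0.4913, -0.3882, 0.367]
ee_rot: [3.142, 0.002, -1.503]
force: [0.3, 0.5, 0.4]
width: 0.0768
gripper_force: 0.0
```

```bash
python3 kn.py k2; python3 chg.py h3 | grep hook
```

```text
mug1 side score 0.511 shift -1 1
mug1 top score 0.35 shift -34 -32
mug2 side score 0.995 shift 0 0
mug2 top score 0.996 shift 0 0
jarb top score 0.967 shift 0 0
jarw top score 0.973 shift -1 -1
hook 1 (np.int32(255), np.int32(214)) 0.6
hook 2 (np.int32(285), np.int32(178)) 0.42
hook 3 (np.int32(311), np.int32(147)) 0.14
hook 4 (np.int32(333), np.int32(120)) 0.15
```

```bash
python3 - <<'E'
import cv2,numpy as np
for c in("side","top"):
    a=cv2.imread(f"pics/k1_{c}.png").astype(int);b=cv2.imread(f"pics/k2_{c}.png").astype(int)
    m=(np.abs(a-b).max(2)>35).astype(np.uint8);m=cv2.morphologyEx(m,cv2.MORPH_CLOSE,np.ones((5,5)))
    n,l,s,ce=cv2.connectedComponentsWithStats(m)
    for i in range(1,n):
        if s[i,4]>60: print(c,s[i].tolist(),ce[i].round(), "mean after",b[l==i].mean(0).round())
E
```

```text
side [351, 0, 89, 59, 2175] [392.  19.] mean after [61. 70. 75.]
side [289, 131, 41, 44, 973] [312. 152.] mean after [149. 170. 176.]
side [309, 207, 44, 75, 2072] [328. 245.] mean after [105. 166. 194.]
top [573, 0, 67, 28, 453] [605.  12.] mean after [ 88.  98. 100.]
top [615, 60, 25, 52, 369] [630.  90.] mean after [ 78.  96. 103.]
top [482, 64, 17, 21, 182] [489.  76.] mean after [23. 27. 30.]
top [492, 106, 9, 23, 87] [496. 117.] mean after [26. 33. 38.]
top [504, 120, 136, 360, 2868] [582. 248.] mean after [57. 84. 92.]
top [386, 145, 95, 267, 826] [439. 267.] mean after [40. 56. 61.]
top [375, 152, 45, 33, 691] [399. 166.] mean after [142. 164. 165.]
top [358, 200, 41, 30, 1080] [378. 215.] mean after [ 65. 103. 127.]
top [310, 219, 33, 52, 1034] [325. 241.] mean after [ 97. 153. 173.]
```

The change map shows mug1 gone from the table and a new bright object at hook3, side (311,152), as expected. Next is mug2 at (0.406, -0.159), tool yaw -0.393.

apply_moves:
  steps:
    - {"translation":[-0.01,0.04,0],"rotation":[0,0,0.05]}
    - {"translation":[-0.03,0.1,0],"rotation":[0,0,0.12]}
    - {"translation":[-0.07,0.2,0],"rotation":[0,0,0.2]}
    - {"translation":[-0.11,0.32,0],"rotation":[0,0,0.28]}
    - {"translation":[-0.16,0.44,0],"rotation":[0,0,0.36]}
    - {"translation":[-0.21,0.56,0],"rotation":[0,0,0.44]}
    - {"translation":[-0.26,0.68,0],"rotation":[0,0,0.52]}
    - {"translation":[-0.3,0.8,0],"rotation":[0,0,0.6]}
    - {"translation":[-0.33,0.89,0],"rotation":[0,0,0.68]}
    - {"translation":[-0.342,0.918,0],"rotation":[0,0,0.705]}
  jaw: -0.82
  newtons: 20

```text
t: 53.02
eef_pos: [0.4054, -0.1539, 0.3676]
ee_rot: [-3.139, 0.002, -1.125]
force: [-0.7, 0.1, -0.2]
width: 0.0797
gripper_force: 0.0
```

apply_moves:
  steps:
    - {"translation":[0,0,0],"rotation":[0,0,0.1]}
    - {"translation":[0,0,0],"rotation":[0,0,0.25]}
    - {"translation":[0,0,0],"rotation":[0,0,0.4]}
    - {"translation":[0,0,0],"rotation":[0,0,0.55]}
    - {"translation":[0,0,0],"rotation":[0,0,0.66]}
    - {"translation":[0,0,0],"rotation":[0,0,0.705]}
    - {"translation":[0,0,0],"rotation":[0,0,0.705]}
    - {"translation":[0,0,0],"rotation":[0,0,0.705]}
    - {"translation":[0,0,0],"rotation":[0,0,0.705]}
    - {"translation":[0,0,0],"rotation":[0,0,0.705]}

```text
t: 53.85
eef_pos: [0.4067, -0.1568, 0.3668]
ee_rot: [3.142, 0.002, -0.763]
force: [0.3, -0.5, 0.7]
width: 0.0799
gripper_force: 0.0
```

apply_moves:
  steps:
    - {"translation":[0,0,0],"rotation":[0,0,0.1]}
    - {"translation":[0,0,-0.03],"rotation":[0,0,0.25]}
    - {"translation":[0,0,-0.1],"rotation":[0,0,0.4]}
    - {"translation":[0,0,-0.2],"rotation":[0,0,0.55]}
    - {"translation":[0,0,-0.32],"rotation":[0,0,0.66]}
    - {"translation":[0,0,-0.44],"rotation":[0,0,0.706]}
    - {"translation":[0,0,-0.56],"rotation":[0,0,0.706]}
    - {"translation":[0,0,-0.66],"rotation":[0,0,0.706]}
    - {"translation":[0,0,-0.73],"rotation":[0,0,0.706]}
    - {"translation":[0,0,-0.76],"rotation":[0,0,0.706]}

```text
t: 54.68
eef_pos: [0.4052, -0.1568, 0.1743]
ee_rot: [3.14, 0.006, -0.394]
force: [-1.2, 0.7, 0.4]
width: 0.0799
gripper_force: 0.0
```

```bash
python3 - <<'E'
from h import *
st=get_state();print(st["eef_pos"].round(4),st["ee_rot"].round(3))
I=grab_frame("side");r=cv2.imread("pics/side2.png")
for nm,x,y,w,h in(("mug2 low",356,215,42,26),):
    m=cv2.matchTemplate(I[y-20:y+h+20,x-20:x+w+20],r[y:y+h,x:x+w],cv2.TM_CCOEFF_NORMED);_,v,_,l=cv2.minMaxLoc(m);print(nm,round(v,3),l[0]-20,l[1]-20)
E
```

```text
[ 0.4052 -0.1568  0.1743] [ 3.14   0.006 -0.394]
mug2 low 0.977 0 0
```

apply_moves:
  steps:
    - {"translation":[0,-0.008,-0.05],"rotation":[0,0,0]}
    - {"translation":[0,-0.008,-0.12],"rotation":[0,0,0]}
    - {"translation":[0,-0.008,-0.19],"rotation":[0,0,0]}
    - {"translation":[0,-0.008,-0.26],"rotation":[0,0,0]}
    - {"translation":[0,-0.008,-0.32],"rotation":[0,0,0]}
    - {"translation":[0,-0.008,-0.38],"rotation":[0,0,0]}
    - {"translation":[0,-0.008,-0.44],"rotation":[0,0,0]}
    - {"translation":[0,-0.008,-0.49],"rotation":[0,0,0]}
    - {"translation":[0,-0.008,-0.515],"rotation":[0,0,0]}
    - {"translation":[0,-0.008,-0.523],"rotation":[0,0,0]}

```text
t: 55.57
eef_pos: [0.4071, -0.1589, 0.0459]
ee_rot: [3.141, 0.002, -0.393]
force: [0.2, 0.9, 0.0]
width: 0.0799
gripper_force: 0.0
```

apply_moves:
  steps:
    - {"translation":[0,0,0],"rotation":[0,0,0]}
    - {"translation":[0,0,0],"rotation":[0,0,0]}
    - {"translation":[0,0,0],"rotation":[0,0,0]}
    - {"translation":[0,0,0],"rotation":[0,0,0]}
    - {"translation":[0,0,0],"rotation":[0,0,0]}
    - {"translation":[0,0,0],"rotation":[0,0,0]}
    - {"translation":[0,0,0],"rotation":[0,0,0]}
    - {"translation":[0,0,0],"rotation":[0,0,0]}
    - {"translation":[0,0,0],"rotation":[0,0,0]}
    - {"translation":[0,0,0],"rotation":[0,0,0]}
  jaw: 1
  newtons: 20

```text
t: 56.4
eef_pos: [0.4077, -0.1589, 0.0469]
ee_rot: [-3.141, 0.0, -0.392]
force: [-0.3, 1.2, 7.6]
width: 0.0663
gripper_force: 20.0
```

apply_moves:
  steps:
    - {"translation":[0,0,0.03],"rotation":[0,0,0]}
    - {"translation":[0,0,0.1],"rotation":[0,0,0]}
    - {"translation":[0,0,0.2],"rotation":[0,0,0]}
    - {"translation":[0,0,0.32],"rotation":[0,0,0]}
    - {"translation":[0,0,0.44],"rotation":[0,0,0]}
    - {"translation":[0,0,0.56],"rotation":[0,0,0]}
    - {"translation":[0,0,0.68],"rotation":[0,0,0]}
    - {"translation":[0,0,0.8],"rotation":[0,0,0]}
    - {"translation":[0,0,0.92],"rotation":[0,0,0]}
    - {"translation":[0,0,1],"rotation":[0,0,0]}

```text
t: 57.23
eef_pos: [0.4066, -0.1591, 0.2995]
ee_rot: [-3.141, -0.001, -0.393]
force: [0.6, -0.4, -0.7]
width: 0.0666
gripper_force: 20.0
```

apply_moves:
  steps:
    - {"translation":[0,0,0.06],"rotation":[0,0,-0.04]}
    - {"translation":[0,0,0.13],"rotation":[0,0,-0.1]}
    - {"translation":[0,0,0.2],"rotation":[0,0,-0.18]}
    - {"translation":[0,0,0.26],"rotation":[0,0,-0.27]}
    - {"translation":[0,0,0.29],"rotation":[0,0,-0.36]}
    - {"translation":[0,0,0.29],"rotation":[0,0,-0.45]}
    - {"translation":[0,0,0.29],"rotation":[0,0,-0.54]}
    - {"translation":[0,0,0.29],"rotation":[0,0,-0.62]}
    - {"translation":[0,0,0.29],"rotation":[0,0,-0.68]}
    - {"translation":[0,0,0.29],"rotation":[0,0,-0.705]}

```text
t: 58.07
eef_pos: [0.406, -0.1588, 0.3687]
ee_rot: [3.141, 0.002, -0.763]
force: [-0.4, -0.9, -0.7]
width: 0.0665
gripper_force: 20.0
```

apply_moves:
  steps:
    - {"translation":[0.02,-0.03,0],"rotation":[0,0,-0.04]}
    - {"translation":[0.05,-0.08,0],"rotation":[0,0,-0.1]}
    - {"translation":[0.1,-0.14,0],"rotation":[0,0,-0.18]}
    - {"translation":[0.15,-0.22,0],"rotation":[0,0,-0.27]}
    - {"translation":[0.2,-0.3,0],"rotation":[0,0,-0.36]}
    - {"translation":[0.26,-0.38,0],"rotation":[0,0,-0.45]}
    - {"translation":[0.32,-0.46,0],"rotation":[0,0,-0.54]}
    - {"translation":[0.37,-0.52,0],"rotation":[0,0,-0.62]}
    - {"translation":[0.4,-0.56,0],"rotation":[0,0,-0.68]}
    - {"translation":[0.405,-0.569,0],"rotation":[0,0,-0.705]}

```text
t: 58.9
eef_pos: [0.5087, -0.3027, 0.3671]
ee_rot: [3.14, 0.003, -1.134]
force: [0.5, 1.3, -1.5]
width: 0.0661
gripper_force: 20.0
```

apply_moves:
  steps:
    - {"translation":[0,0,0],"rotation":[0,0,-0.08]}
    - {"translation":[0,0,-0.02],"rotation":[0,0,-0.2]}
    - {"translation":[0,0,-0.05],"rotation":[0,0,-0.33]}
    - {"translation":[0,0,-0.1],"rotation":[0,0,-0.46]}
    - {"translation":[0,0,-0.16],"rotation":[0,0,-0.57]}
    - {"translation":[0,0,-0.22],"rotation":[0,0,-0.65]}
    - {"translation":[0,0,-0.28],"rotation":[0,0,-0.706]}
    - {"translation":[0,0,-0.34],"rotation":[0,0,-0.706]}
    - {"translation":[0,0,-0.39],"rotation":[0,0,-0.706]}
    - {"translation":[0,0,-0.41],"rotation":[0,0,-0.706]}

```text
t: 59.73
eef_pos: [0.5068, -0.3003, 0.2644]
ee_rot: [3.139, 0.003, -1.5]
force: [-0.6, 0.1, -2.4]
width: 0.0662
gripper_force: 20.0
```

```bash
python3 lp.py .0463 l2 | tail -2
```

```text
pred [357.4 115. ] match 0.343 [346.1 113.7]
tcp rail [-0.1481 -0.1698  0.2643] yaw [ 3.139e+00  3.000e-03 -1.500e+00] F [-0.5 -0.5 -2.2]
```

apply_moves:
  steps:
    - {"translation":[0,0,0],"rotation":[0,0,0]}
    - {"translation":[0.02,0.001,0],"rotation":[0,0,0]}
    - {"translation":[0.05,0.003,0],"rotation":[0,0,0]}
    - {"translation":[0.08,0.005,0],"rotation":[0,0,0]}
    - {"translation":[0.12,0.008,0],"rotation":[0,0,0]}
    - {"translation":[0.16,0.011,0],"rotation":[0,0,0]}
    - {"translation":[0.2,0.014,0],"rotation":[0,0,0]}
    - {"translation":[0.24,0.017,0],"rotation":[0,0,0]}
    - {"translation":[0.265,0.019,0],"rotation":[0,0,0]}
    - {"translation":[0.275,0.019,0],"rotation":[0,0,0]}

```text
t: 60.62
eef_pos: [0.5779, -0.2961, 0.2654]
ee_rot: [3.141, 0.002, -1.5]
force: [-0.0, 0.3, -2.2]
width: 0.066
gripper_force: 20.0
```

apply_moves:
  steps:
    - {"translation":[0,0,-0.01],"rotation":[0,0,0]}
    - {"translation":[0,0,-0.03],"rotation":[0,0,0]}
    - {"translation":[0,0,-0.05],"rotation":[0,0,0]}
    - {"translation":[0,0,-0.065],"rotation":[0,0,0]}
    - {"translation":[0,0,-0.08],"rotation":[0,0,0]}
    - {"translation":[0,0,-0.08],"rotation":[0,0,0]}
    - {"translation":[0,0,-0.08],"rotation":[0,0,0]}
    - {"translation":[0,0,-0.08],"rotation":[0,0,0]}
    - {"translation":[0,0,-0.08],"rotation":[0,0,0]}
    - {"translation":[0,0,-0.08],"rotation":[0,0,0]}

```text
t: 61.45
eef_pos: [0.5769, -0.2964, 0.2463]
ee_rot: [-3.141, 0.002, -1.5]
force: [0.0, -0.4, -1.5]
width: 0.0662
gripper_force: 20.0
```

apply_moves:
  steps:
    - {"translation":[0,0,-0.005],"rotation":[0,0,0]}
    - {"translation":[0,0,-0.01],"rotation":[0,0,0]}
    - {"translation":[0,0,-0.015],"rotation":[0,0,0]}
    - {"translation":[0,0,-0.02],"rotation":[0,0,0]}
    - {"translation":[0,0,-0.025],"rotation":[0,0,0]}
    - {"translation":[0,0,-0.03],"rotation":[0,0,0]}
    - {"translation":[0,0,-0.035],"rotation":[0,0,0]}
    - {"translation":[0,0,-0.04],"rotation":[0,0,0]}
    - {"translation":[0,0,-0.04],"rotation":[0,0,0]}
    - {"translation":[0,0,-0.04],"rotation":[0,0,0]}

```text
t: 62.28
eef_pos: [0.5774, -0.2966, 0.2368]
ee_rot: [-3.14, 0.001, -1.5]
force: [1.2, -0.1, 4.1]
width: 0.0659
gripper_force: 20.0
```

The contact pattern is the same as before, so I slacken, sink, release and retreat.

apply_moves:
  steps:
    - {"translation":[0,0,0],"rotation":[0,0,0]}
    - {"translation":[0,0,0],"rotation":[0,0,0]}
    - {"translation":[0,0,-0.01],"rotation":[0,0,0]}
    - {"translation":[0,0,-0.02],"rotation":[0,0,0]}
    - {"translation":[0,0,-0.03],"rotation":[0,0,0]}
    - {"translation":[0,0,-0.04],"rotation":[0,0,0]}
    - {"translation":[0,0,-0.05],"rotation":[0,0,0]}
    - {"translation":[0,0,-0.06],"rotation":[0,0,0]}
    - {"translation":[0,0,-0.065],"rotation":[0,0,0]}
    - {"translation":[0,0,-0.065],"rotation":[0,0,0]}
  newtons: 5

```text
t: 63.12
eef_pos: [0.5765, -0.2964, 0.2192]
ee_rot: [3.141, 0.002, -1.5]
force: [0.5, 0.5, -0.3]
width: 0.0663
gripper_force: 5.0
```

apply_moves:
  steps:
    - {"translation":[0,0,-0.01],"rotation":[0,0,0]}
    - {"translation":[0,0,-0.02],"rotation":[0,0,0]}
    - {"translation":[0,0,-0.03],"rotation":[0,0,0]}
    - {"translation":[0,0.003,-0.04],"rotation":[0,0,0]}
    - {"translation":[0,0.006,-0.05],"rotation":[0,0,0]}
    - {"translation":[0,0.009,-0.06],"rotation":[0,0,0]}
    - {"translation":[0,0.012,-0.062],"rotation":[0,0,0]}
    - {"translation":[0,0.012,-0.062],"rotation":[0,0,0]}
    - {"translation":[0,0.012,-0.062],"rotation":[0,0,0]}
    - {"translation":[0,0.012,-0.062],"rotation":[0,0,0]}

```text
t: 63.95
eef_pos: [0.5766, -0.2933, 0.204]
ee_rot: [3.141, 0.002, -1.501]
force: [0.2, -0.8, -0.6]
width: 0.0665
gripper_force: 5.0
```

apply_moves:
  steps:
    - {"translation":[0,0,0],"rotation":[0,0,0]}
    - {"translation":[0,0,0],"rotation":[0,0,0]}
    - {"translation":[0,0,0],"rotation":[0,0,0]}
    - {"translation":[0,0,0],"rotation":[0,0,0]}
    - {"translation":[0,0,0],"rotation":[0,0,0]}
    - {"translation":[0,0,0],"rotation":[0,0,0]}
    - {"translation":[0,0,0],"rotation":[0,0,0]}
    - {"translation":[0,0,0],"rotation":[0,0,0]}
    - {"translation":[0,0,0],"rotation":[0,0,0]}
    - {"translation":[0,0,0],"rotation":[0,0,0]}
  jaw: -0.75

```text
t: 64.78
eef_pos: [0.5767, -0.2934, 0.2043]
ee_rot: [3.142, 0.002, -1.5]
force: [-1.2, 0.1, 0.9]
width: 0.0769
gripper_force: 0.0
```

apply_moves:
  steps:
    - {"translation":[0,0,0.03],"rotation":[0,0,0]}
    - {"translation":[0,0,0.08],"rotation":[0,0,0]}
    - {"translation":[0,0,0.14],"rotation":[0,0,0]}
    - {"translation":[0,0,0.2],"rotation":[0,0,0]}
    - {"translation":[0,0,0.27],"rotation":[0,0,0]}
    - {"translation":[0,0,0.34],"rotation":[0,0,0]}
    - {"translation":[0,0,0.41],"rotation":[0,0,0]}
    - {"translation":[0,0,0.48],"rotation":[0,0,0]}
    - {"translation":[0,0,0.55],"rotation":[0,0,0]}
    - {"translation":[0,0,0.65],"rotation":[0,0,0]}

```text
t: 65.62
eef_pos: [0.5761, -0.2931, 0.367]
ee_rot: [3.14, 0.003, -1.501]
force: [0.0, -0.0, -0.4]
width: 0.0766
gripper_force: 0.0
```

apply_moves:
  steps:
    - {"translation":[0,-0.05,0],"rotation":[0,0,0]}
    - {"translation":[-0.03,-0.12,0],"rotation":[0,0,0]}
    - {"translation":[-0.06,-0.2,0],"rotation":[0,0,0]}
    - {"translation":[-0.1,-0.28,0],"rotation":[0,0,0]}
    - {"translation":[-0.15,-0.36,0],"rotation":[0,0,0]}
    - {"translation":[-0.2,-0.44,0],"rotation":[0,0,0]}
    - {"translation":[-0.26,-0.52,0],"rotation":[0,0,0]}
    - {"translation":[-0.32,-0.6,0],"rotation":[0,0,0]}
    - {"translation":[-0.38,-0.68,0],"rotation":[0,0,0]}
    - {"translation":[-0.4,-0.72,0],"rotation":[0,0,0]}

```text
t: 66.45
eef_pos: [0.4747, -0.4754, 0.3676]
ee_rot: [-3.141, 0.001, -1.502]
force: [-1.7, 0.6, 1.0]
width: 0.0763
gripper_force: 0.0
```

apply_moves:
  steps:
    - {"translation":[-0.05,-0.05,0],"rotation":[0,0,0]}
    - {"translation":[-0.13,-0.1,0],"rotation":[0,0,0]}
    - {"translation":[-0.22,-0.16,0],"rotation":[0,0,0]}
    - {"translation":[-0.32,-0.22,0],"rotation":[0,0,0]}
    - {"translation":[-0.42,-0.28,0],"rotation":[0,0,0]}
    - {"translation":[-0.5,-0.34,0],"rotation":[0,0,0]}
    - {"translation":[-0.56,-0.38,0],"rotation":[0,0,0]}
    - {"translation":[-0.6,-0.4,0],"rotation":[0,0,0]}
    - {"translation":[-0.6,-0.4,0],"rotation":[0,0,0]}
    - {"translation":[-0.6,-0.4,0],"rotation":[0,0,0]}

```text
t: 67.28
eef_pos: [0.3266, -0.5734, 0.367]
ee_rot: [-3.141, 0.002, -1.501]
force: [-0.3, 0.8, 0.2]
width: 0.0768
gripper_force: 0.0
```

```bash
python3 - <<'E'
from h import *
s=grab_frame("side");t=grab_frame("top")
cv2.imwrite("pics/fs.png",s);cv2.imwrite("pics/ft.png",t)
a=cv2.resize(s[60:330,200:440],(480,540),interpolation=cv2.INTER_CUBIC); b=cv2.resize(t[20:470,110:640],(318,270),interpolation=cv2.INTER_AREA)
c=cv2.resize(t[110:270,250:540],(318,175),interpolation=cv2.INTER_CUBIC)
o=np.zeros((540,800,3),np.uint8);o[:,:480]=a;o[:270,482:]=b;o[275:450,482:]=c
cv2.imwrite("pics/final.png",o)
E
```

```text
(no output)
```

View pics/final.png

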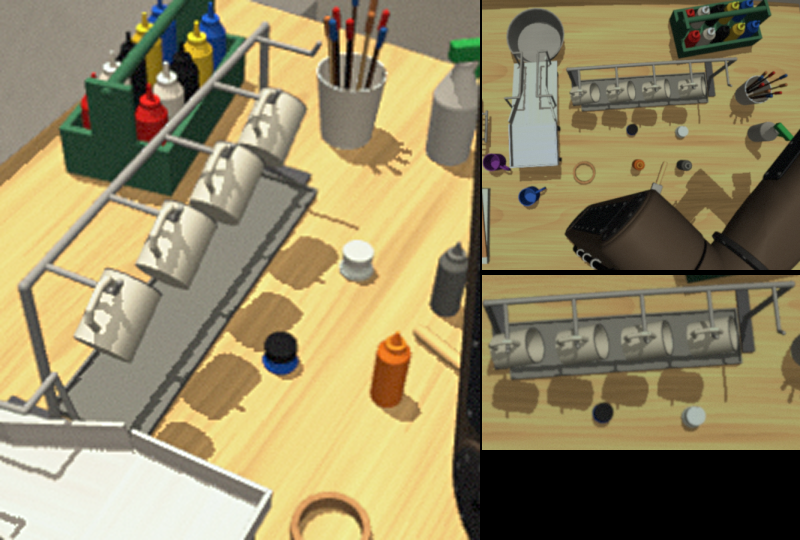

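All four white mugs hang on hooks 1 to 4, both jars stand, and the slide and table hold no other white mug. I wait for stillness, then hand in.

apply_moves:
  steps:
    - {"translation":[0,0,0],"rotation":[0,0,0]}
    - {"translation":[0,0,0],"rotation":[0,0,0]}
    - {"translation":[0,0,0],"rotation":[0,0,0]}
    - {"translation":[0,0,0],"rotation":[0,0,0]}
    - {"translation":[0,0,0],"rotation":[0,0,0]}
    - {"translation":[0,0,0],"rotation":[0,0,0]}
    - {"translation":[0,0,0],"rotation":[0,0,0]}
    - {"translation":[0,0,0],"rotation":[0,0,0]}
    - {"translation":[0,0,0],"rotation":[0,0,0]}
    - {"translation":[0,0,0],"rotation":[0,0,0]}

```text
t: 68.22
eef_pos: [0.3267, -0.5734, 0.3668]
ee_rot: [-3.142, 0.002, -1.501]
force: [0.2, 0.3, -0.0]
width: 0.0765
gripper_force: 0.0
```

```bash
python3 - <<'E'
from h import *
a=cv2.imread("pics/fs.png")[60:330,200:400].astype(int);b=grab_frame("side")[60:330,200:400].astype(int)
n=(np.abs(a-b).max(2)>40).sum();print("changed px",n)
if n<60: print(job_done())
E
```

```text
changed px 79
```

apply_moves:
  steps:
    - {"translation":[0,0,0],"rotation":[0,0,0]}
    - {"translation":[0,0,0],"rotation":[0,0,0]}
    - {"translation":[0,0,0],"rotation":[0,0,0]}
    - {"translation":[0,0,0],"rotation":[0,0,0]}
    - {"translation":[0,0,0],"rotation":[0,0,0]}
    - {"translation":[0,0,0],"rotation":[0,0,0]}
    - {"translation":[0,0,0],"rotation":[0,0,0]}
    - {"translation":[0,0,0],"rotation":[0,0,0]}
    - {"translation":[0,0,0],"rotation":[0,0,0]}
    - {"translation":[0,0,0],"rotation":[0,0,0]}

```text
t: 69.1
eef_pos: [0.3267, -0.5734, 0.3668]
ee_rot: [3.142, 0.002, -1.5]
force: [0.2, -0.7, 0.7]
width: 0.0767
gripper_force: 0.0
```

apply_moves:
  steps:
    - {"translation":[0,0,0],"rotation":[0,0,0]}
    - {"translation":[0,0,0],"rotation":[0,0,0]}
    - {"translation":[0,0,0],"rotation":[0,0,0]}
    - {"translation":[0,0,0],"rotation":[0,0,0]}
    - {"translation":[0,0,0],"rotation":[0,0,0]}
    - {"translation":[0,0,0],"rotation":[0,0,0]}
    - {"translation":[0,0,0],"rotation":[0,0,0]}
    - {"translation":[0,0,0],"rotation":[0,0,0]}
    - {"translation":[0,0,0],"rotation":[0,0,0]}
    - {"translation":[0,0,0],"rotation":[0,0,0]}

```text
t: 69.93
eef_pos: [0.3267, -0.5734, 0.3668]
ee_rot: [3.142, 0.002, -1.5]
force: [-1.2, -0.2, -0.2]
width: 0.0767
gripper_force: 0.0
```

```bash
python3 - <<'E'
from h import *
F=[grab_frame("side")[60:330,200:400].astype(int) for _ in range(8)]
d=np.abs(F[0]-F[-1]).max(2)>40
d5=[int((np.abs(F[0]-f).max(2)>40).sum()) for f in F[1:]];print(d5)
ys,xs=np.nonzero(d);print(list(zip(xs+200,ys+60))[:25])
E
```

```text
[0, 0, 0, 0, 0, 0, 0]
[]
```

Still over 0.4 s; handing in.

```bash
python3 -c "
from station import *
print(job_done())"
```

```text
the job is handed in; nothing more can be done
None
```

The jammed mug was freed and all four white rinse mugs hang by their handles at rest on hooks 1 to 4, with both paint jars standing; the job was handed in after about 70 s of robot time.

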